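# Load a brass blank and index the dial round to the pointer

### The job

Stand the tall round brass blank upright in the cup on the indexing dial. Then work the black thumb lever in full strokes, pressing it firmly into its rubber stop and letting it spring back, one click each time, until the cup with the blank stands at the pointer on the rim, and stop there with the lever back at rest. Turn the dial only by its lever, never push the lever or its rubber stop harder than 20 N, and leave the other things on the table where they are.

Things in the scene. Friction and masses are not known exactly. Their poses are not given: they have to be found in the camera images.
- blank_center (a point): centre (half-way up) of the tall plain round brass blank, a loose upright cylinder 30 mm in diameter, 36 mm high, 0.21 kg (varies by 20 %), standing on the table left of the fixture. Near it stand a short brass disc of the same diameter and a six-sided brass stub of the same height.
- nest (a point): middle of the floor of the cup on the dial: a steel ring 34 mm inside, 44 mm outside, 7 mm high, on the flat top of the dial, 42 mm from the dial's axis; this point lies on the dial's top, 38 mm above the table; z up. The blank stands in the ring with 2 mm of play all round.
- pointer_tip (a point): tip of the fixed steel pointer at the dial's rim, 82 mm from the dial's axis, 43 mm above the table. The cup is at the pointer when axis, cup and pointer are in line.
- dial (a joint): turn of the dial, rad, growing counter-clockwise seen from above; 0 = cup at the pointer. A spring roller holds it in notches 0.314 rad (18 degrees) apart. It starts 2, 3 or 4 notches short (about -0.63, -0.94, -1.26); the row of notches is offset by up to 0.08 rad either way. Each full lever stroke takes it one notch on, counter-clockwise; the lever cannot bring it back.
- thumb_lever (a joint): swing of the thumb lever about the dial's axis, rad: 0 at rest (a spring returns it), growing counter-clockwise seen from above. Near the end of the stroke the arm meets a stiff rubber stop, and only pressed firmly into it does the dial click over, somewhere between 0.33 and 0.52 (43 to 68 mm at the post). Where differs with each set-up and must be felt. A shorter stroke lets the dial fall back.
- lever_arm: thumb lever: a low steel arm from under the dial with an upright black post at its end, 17 mm in diameter (21 mm near the top), 23 to 76 mm above the table. Origin on the post's axis, 49 mm up. x points outward along the arm, away from the dial's axis 130 mm back; y is the way to push the post (from its free -y side), along an arc about that axis; z up.
- faceplate: the dial: a flat steel disc 156 mm in diameter, its top 38 mm above the table, with 20 ticks and the cup. Origin on its axis at table height, z up, the cup along its y. Not to be pushed with more than 6 N.
- fixture: green round base that carries dial, lever and pointer; origin on the dial's axis at table height, z up. Push felt at the lever's post: 2 N at first, 5 to 7 N while the dial is moved, then 5 N more per mm on the rubber stop; the dial clicks over at 8 to 13 N. Held at 14 to 16 N for 0.3 s it has surely clicked; over 20 N strains it. One stroke never gives two clicks.
- short_blank: bystander: brass disc 30 mm in diameter, 14 mm high; origin under its centre
- hex_stub: bystander: six-sided brass stub, 28 mm across flats, 36 mm high; origin under its centre
- spanner: bystander: steel spanner 160 mm long lying on the right
- strap_clamp: bystander: dark steel clamp strap 75 x 30 x 14 mm with a nut, on the right
- hex_key: bystander: L-shaped hex key 95 mm long lying on the right
- oil_jar: bystander: small amber jar 44 mm in diameter, 75 mm high, on the right
There are look-alikes about, which are no part of the job. Leave any orange or pink look-alike of the part that bears blank_center alone.

How it is judged:
On the way, in this order (a step that is already met when the one before it is completed fails the run):
1. the blank stands in the cup before the dial is turned (horizontal distance between blank_center and nest below 0.004 m and z of blank_center in the frame of nest between 0.0155 and 0.0205 m and angle between blank_center's own z axis and vertical below 0.09 rad and value of joint dial below -0.5 rad), for 0.2 s.
2. the dial rests in the notch before the pointer, with the lever sprung back (value of joint dial between -0.45416 and -0.17416 rad and velocity of joint dial between -0.1 and 0.1 rad/s and value of joint thumb_lever below 0.15 rad), for 0.2 s.
At the end, for the whole second after the job is handed in: The blank stands upright in the cup (within 4 mm of its middle, on the dial, within 5 degrees), the dial rests in the notch at the pointer (within 0.14 rad), the lever is back at rest, nothing moves, and the robot has let go (horizontal distance between blank_center and nest below 0.004 m and z of blank_center in the frame of nest between 0.0155 and 0.0205 m and angle between blank_center's own z axis and vertical below 0.09 rad and value of joint dial between -0.14 and 0.14 rad and value of joint thumb_lever below 0.05 rad and velocity of joint dial below 0.1 rad/s); the robot touches nothing.
It fails at once if the thumb lever is pushed with more than 20 N (contact force between any of the fingers, the arm and lever_arm above 20 N).
It fails at once if the dial is pushed by hand (more than 6 N on it) (contact force between any of the fingers, the arm and faceplate above 6 N).
It fails at once if one of the other things on the table is moved by more than 20 mm (distance of any of short_blank, hex_stub, spanner, strap_clamp, hex_key, oil_jar from where it was at the start of the episode above 0.02 m).
It also fails if it takes over 72 s, if anything falls off the work surface, if the arm or the gripper's body presses on something with over 40 N, if the wrist force passes 120 N, or if a joint passes its speed limit or range.

### The arm

A 6-joint arm with a two-finger parallel gripper is mounted at the origin on the work surface. World frame = base frame: x ahead of the robot, y to its left, z up, the work surface at z = 0. Lengths are in m, angles in rad, forces in N, time in s.
With the tool pointing down it reaches from about 0.25 to 0.725 m from the base axis. Payload 9.7 kg.
Tool frame: the origin (TCP) lies on the centre line of the jaws, within the pads' length; the fingertips stand env.tips_ahead ahead of it and the grasp point (between the pads) lies 6 mm ahead of it (env.tips_ahead is the distance from the TCP to the fingertips, in m); z points along the fingers, y is the direction in which the jaws open and shut (so a half turn about z gives the same grasp; the last joint's range is limited). The gripper opens to 85 mm and grips with 20 to 120 N. Pads are 22 mm wide; open, the fingers measure 114 mm over their backs; the gripper's body (76 mm by 85 mm) begins 54 mm behind the grasp point. The pads swing forward as they close: fully open they stand 13 mm farther back than shut.
Start: joints at [-1.217, 0.087, 0.176, 1.66, 0, 1.571], TCP at [0.191, -0.516, 0.256] pointing down, gripper open.
Joint ranges: [-3.13, 3.13], [-0.85, 1.81], [-1.15, 1.24], [-2.2, 2.28], [-1.44, 1.52], [-3.14, 3.14]. Speed limits (rad/s): [2.22, 2.22, 2.57, 3.14, 3.14, 3.14].

### API

Orientations are given as a 3x3 rotation matrix whose columns are the frame's x, y, z axes.
In Python, from station import monitor, grab_frame, calibration, order, env gives the robot as it stands.
- The arm moves only by the tool arm_command, never from a script. Its argument "motion" is text: rows parted by semicolons, each of 5 numbers parted by spaces: the closure, from 0 (fully open) to 1 (shut), then the shift along the tool's x, y, z in units of 0.75 m (1.0 is 0.75 m), then the turn about the tool's z in units of 180 degrees (1.0 is 180 degrees). In form: hand dx dy dz yaw; .... A call has exactly 8 rows; each row shifts and turns the pose as measured when the row begins, along the tool's axes as they then stand; what a row does not reach is not made up. A row lasts 1/10 s, in which the tool goes at most 50 mm and 8.59 degrees, less where a joint would pass 70% of its speed; a pose out of reach is approached as far as the arm can. A call with a number of a shift or a turn outside -1 to 1 is refused whole. A call with a gripper value outside its range is refused whole. The fingers move at their own pace and stop on an object; the grip force is fixed at half the most. Time passes only in rows, so rows that do not move let the fingers close, or fill a call up. It gives the time, the measured TCP pose, the force and the opening at its end, in the units of the state.
- monitor.get_obs(): the state, without advancing time (a new reading comes with each control period).
- grab_frame(name): name is "scene" or "top" or "wrist"; returns the picture (420x560x3 uint8, blue, green, red); there is no depth.
- calibration(name): a dict with "vertical_fov" (degrees; the focal length in pixels is half the picture's height over the tangent of half this angle, whatever the lens; pixels are square), "cx", "cy" (the principal point, pixels), "R" (3x3) and "t" (3): a world point X has camera coordinates R X + t. Camera axes: x right, y down, z forward; pixel columns grow to the right and rows downward; lengths in m; the calibration is good to about 2 mm. A picture is of the moment at which its call begins: read the wrist's pose just before it. calibration takes no time and is no camera call; for the wrist camera it gives the pose at the moment of the call.
- order.hand_in(): hands the job in, once; it reports no verdict.
The state is a dict: "time_s": time; "joint_positions": joint angles; "joint_velocities": joint speeds; "joint_torque": joint torques, N m; "tcp_pos": TCP position; "tool_rot": TCP orientation; "ft_force": force on the tool from outside, world axes, zero at the start; "moment": the same for the moment, N m; "finger_gap": finger opening in m.
Only numpy, scipy, OpenCV 4.12 (cv2) and the standard library are available. Lean on these libraries where they do the work, as an engineer would, in place of code of your own. Each camera call takes 0.05 s, during which the arm holds its last target. There are 200 camera calls.

## Working session

There is one attempt and no reset: what is moved stays moved. The work goes in short steps, Python scripts to look and compute and a tool call to move; the robot and the scene stay as the last step left them, time stands still between calls to the robot, and variables do not carry over. Pictures are saved under pics/ and viewed, about 8 in all and at most 12, crops included, and the job is handed in when it is done.

Besides the shell and the picture viewer there is one more tool, called after "Call:" in YAML: its name, and indented under it one key for each argument. arm_command: Moves the arm, as the interface text tells. Its arguments: {"type":"object","properties":{"motion":{"type":"string"}},"required":["motion"]}

```bash
mkdir -p pics; ls
cat > h.py <<'E'
import numpy as np, cv2
from station import monitor, grab_frame, calibration, order, env
def ray(c,u,v,h=420):
    f=h/2/np.tan(np.radians(c["vertical_fov"])/2)
    R=np.array(c["R"]);t=np.array(c["t"])
    d=R.T@np.array([(u-c["cx"])/f,(v-c["cy"])/f,1.]); return -R.T@t,d
def plane(c,u,v,z):
    o,d=ray(c,u,v); return o+d*(z-o[2])/d[2]
def proj(c,X):
    f=210/np.tan(np.radians(c["vertical_fov"])/2)
    p=np.array(c["R"])@np.array(X)+np.array(c["t"]); return f*p[0]/p[2]+c["cx"],f*p[1]/p[2]+c["cy"]
E
python3 - <<'E'
from h import *
o=monitor.get_obs();print(o, env.tips_ahead)
for n in ("scene","top"):
    im=grab_frame(n);cv2.imwrite(f"pics/{n}0.png",im);c=calibration(n);print(n,c)
a=cv2.imread("pics/top0.png");cv2.imwrite("pics/top0b.png",cv2.resize(a,(800,600),interpolation=cv2.INTER_CUBIC))
E
```

```text
pics
{'time_s': 0.0, 'joint_positions': array([-1.21698488e+00,  8.74626116e-02,  1.75134734e-01,  1.65978114e+00,
        8.42412915e-06,  1.57077490e+00]), 'joint_velocities': array([ 0.00112512,  0.00023942,  0.00082941,  0.00097703, -0.00068028,
        0.00014015]), 'joint_torque': array([-2.67953851e-06, -5.20370579e+01,  4.64821100e+01,  1.56774156e-02,
        1.37113107e-04, -3.81585664e-05]), 'tcp_pos': array([ 0.19049854, -0.51575532,  0.25558195]), 'tool_rot': array([[ 9.38051536e-01,  3.46495478e-01, -4.46911843e-04],
       [ 3.46495766e-01, -9.38050724e-01,  1.23429670e-03],
       [ 8.45224648e-06, -1.31268697e-03, -9.99999138e-01]]), 'ft_force': array([ 0.62531805, -0.16829619,  0.9234466 ]), 'moment': array([-0.02197676, -0.00390593,  0.01027275]), 'finger_gap': 0.08503147582505925} 0.025
scene {'vertical_fov': 44.427014021312914, 'cx': 282.5479731420977, 'cy': 211.52932421822646, 'R': array([[-0.20451781,  0.97876913,  0.0135448 ],
       [ 0.83839467,  0.18229456, -0.51367604],
       [-0.50523939, -0.09370002, -0.8578773 ]]), 't': array([ 0.17054796, -0.40954365,  1.42574897])}
top {'vertical_fov': 55.75520386735218, 'cx': 281.6138598314796, 'cy': 214.46110260399823, 'R': array([[-0.02136409, -0.99972532,  0.00963668],
       [-0.98943235,  0.01975952, -0.14364258],
       [ 0.1434127 , -0.01260364, -0.98958271]]), 't': array([-0.04231621,  0.53820915,  0.81502454])}
```

View pics/top0b.png

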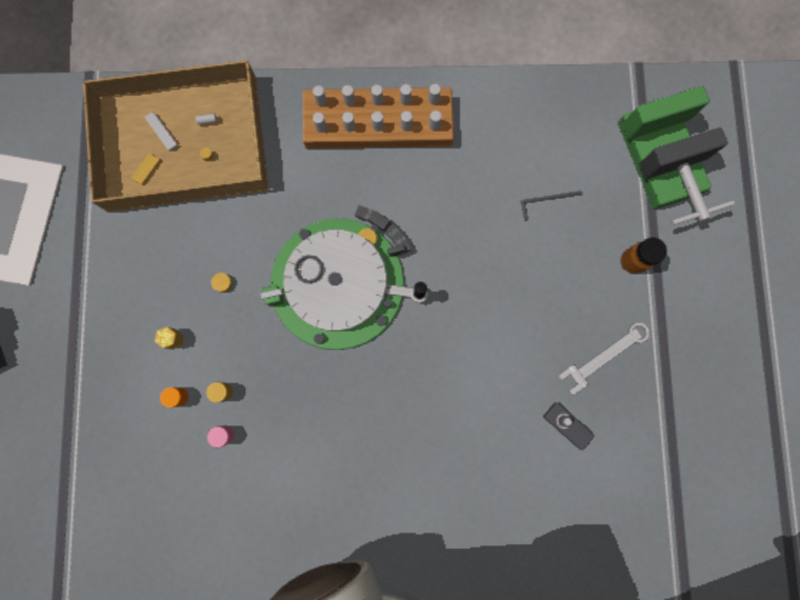

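View pics/scene0.png

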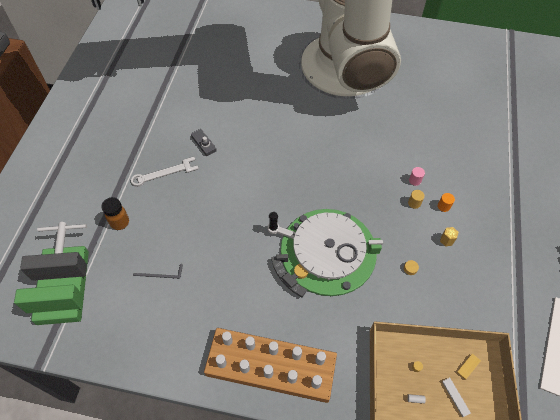

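The top view (800x600) shows five candidates:
- Brass at (221,283): small shadow and flat, so the short disc.
- Brass-yellow at (166,338): six-sided, the hex stub.
- Brass at (217,392): round with a visible side wall, which fits the tall plain blank.
- Orange at (172,397) and pink at (218,437): look-alikes.

The cup is at about (309,269), the dial axis at (335,279), the pointer tip at (280,292) and the lever post at (420,290). The lever is pushed up-image, toward +x. Next I measure and confirm the blank in an enlarged crop.

Run:
```python
from h import *
s=cv2.imread("pics/scene0.png");t=cv2.imread("pics/top0.png");cs,ct=calibration("scene"),calibration("top")
def blobs(im,lo,hi,amin=40):
    m=cv2.inRange(cv2.cvtColor(im,cv2.COLOR_BGR2HSV),lo,hi)
    n,l,st,ce=cv2.connectedComponentsWithStats(m)
    return [(ce[i].round(1),st[i]) for i in range(1,n) if st[i,4]>amin]
for nm,im,c in(("scene",s,cs),("top",t,ct)):
    for k,lo,hi in(("brass",(16,110,90),(30,255,255)),("orange",(5,180,90),(14,255,255)),("pink",(150,60,90),(179,255,255)),("green",(50,100,40),(75,255,255))):
        for ce,st in blobs(im,lo,hi): print(nm,k,ce,st,plane(c,*ce,0.018)[:2].round(4))
a=cv2.resize(t[170:320,90:230],None,fx=4,fy=4,interpolation=cv2.INTER_CUBIC)
cv2.imwrite("pics/c_bl.png",a)
b=cv2.resize(t[140:250,175:315],None,fx=5.5,fy=5.4,interpolation=cv2.INTER_CUBIC);cv2.imwrite("pics/c_dial.png",b)
```

```text
scene brass [415.9 198.7] [408 190  16  18 213] [0.4155 0.2248]
scene brass [448.4 198.9] [442 195  13   9  67] [0.4001 0.298 ]
scene brass [448.8 236.3] [440 227  18  19 226] [0.4986 0.3029]
scene brass [410.8 267.2] [404 260  15  15 168] [0.591  0.2269]
scene brass [300.2 271.2] [294 264  14  14 133] [ 0.6495 -0.0008]
scene brass [467.  355.3] [ 374  323  137   97 2253] [0.7558 0.3484]
scene brass [416.5 372.1] [392 352  51  43 653] [0.8084 0.2547]
scene brass [466.6 367.3] [449 352  37  33 496] [0.7793 0.3481]
scene brass [380.6 384.6] [374 358  24  48 248] [0.8456 0.1902]
scene brass [402.  382.1] [396 378  13   9  48] [0.8327 0.2293]
scene brass [446.6 398.2] [438 378  24  40 165] [0.8446 0.313 ]
scene brass [399.3 398.7] [388 389  20  18 100] [0.8637 0.227 ]
scene brass [431.3 395.7] [426 388  12  17  65] [0.846  0.2849]
scene brass [378.5 410.7] [374 405  14  15  74] [0.8927 0.1915]
scene orange [443.6 205.4] [438 198  15  14 109] [0.4202 0.288 ]
scene orange [120.1 220.4] [112 213  17  17  98] [ 0.613  -0.4141]
scene pink [416.4 175.9] [409 167  16  19 212] [0.3512 0.2212]
sc
[... 1021 characters left out ...]
]
top brass [118.9 277.6] [113 272  13  12 127] [0.4103 0.2985]
top orange [444.4 181.5] [440 175  13  13  55] [ 0.6076 -0.42  ]
top pink [152.6 305.2] [145 298  16  15 193] [0.3507 0.2249]
top green [462.1  85.2] [ 434   61   62   63 1662] [ 0.8355 -0.4798]
top green [490.3 123.5] [484 114  13  21 142] [ 0.7414 -0.5366]
top green [465.3 132. ] [450 119  31  27 523] [ 0.7222 -0.4773]
top green [235.  157.7] [215 154  42   9 214] [0.6713 0.0484]
top green [272.8 183.2] [263 163  19  37 285] [ 0.6111 -0.0356]
top green [201.7 173.8] [194 164  17  23 107] [0.6356 0.1228]
top green [195.6 211.2] [188 206  14   9  61] [0.5513 0.1356]
top green [266.2 222.7] [249 207  32  35 216] [ 0.5227 -0.0194]
```

View pics/c_bl.png

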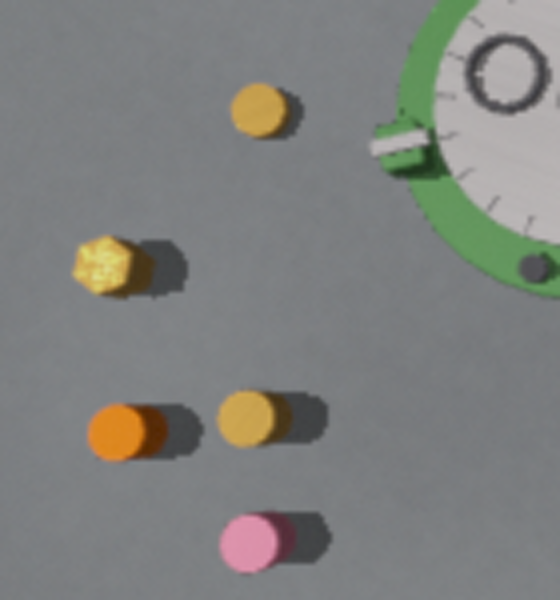

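View pics/c_dial.png

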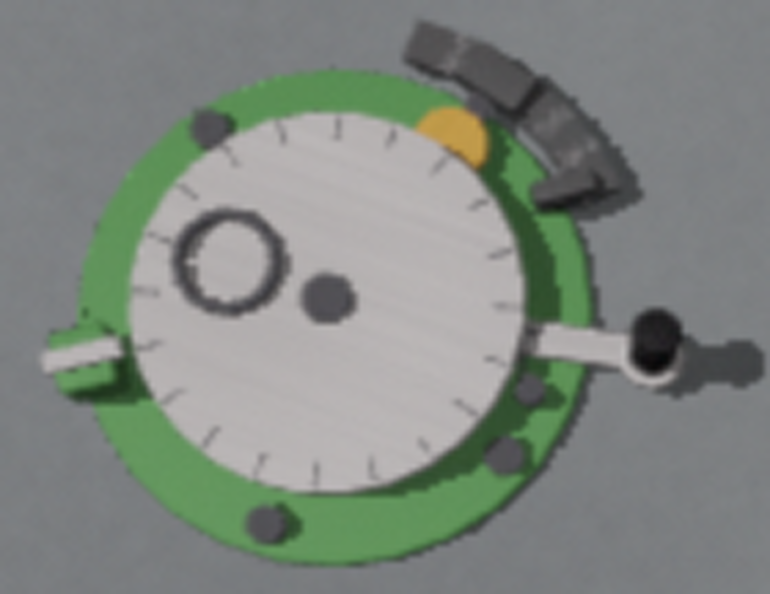

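The enlarged crop confirms it: the brass at (245,418) in the crop is round, plain and has a long shadow, so it is the tall blank. The short disc is at (259,110), the hex at (104,265), orange at (118,432) and pink at (250,543). The dial crop shows the cup at (230,261), disc centre at (327,302), pointer tip at (122,345) and post at (655,335). The rubber stop is at (570,190). Next come precise dial numbers and a move planner.

```bash
cat >> h.py <<'E'
def plan(p,jaw=None,grip=0.,n=8,smax=.045):
    """rows toward TCP p with jaw (tool y) world angle deg, first 8 rows"""
    o=monitor.get_obs();P=np.array(o["tcp_pos"]);R=np.array(o["tool_rot"])
    th=np.arctan2(R[1,1],R[0,1]);D=np.array(p)-P
    dth=0 if jaw is None else (np.radians(jaw)-th+np.pi)%(2*np.pi)-np.pi
    N=max(n,int(np.ceil(np.linalg.norm(D)/smax)),int(np.ceil(abs(np.degrees(dth))/8.4)))
    out=[]
    for i in range(8):
        if i<N:
            a=th+dth*i/N;y=np.array([np.cos(a),np.sin(a),0]);z=np.array([0,0,-1.]);x=np.cross(y,z)
            d=D/N/.75;out.append(f"{grip:g} {d@x:.3f} {d@y:.3f} {d@z:.3f} {-dth/N/np.pi:.4f}")
        else: out.append(f"{grip:g} 0 0 0 0")
    print("N",N,"dist",np.linalg.norm(D).round(4),"D",D.round(4),"dyaw",np.degrees(dth).round(1),"F",np.array(o["ft_force"]).round(1),"gap",round(o["finger_gap"],4),"t",o["time_s"]);print("; ".join(out))
E
python3 - <<'E'
from h import *
t=cv2.imread("pics/top0.png");c=calibration("top")
h=cv2.cvtColor(t,cv2.COLOR_BGR2HSV)
m=cv2.inRange(h,(0,0,140),(179,45,255));m[:,:170]=0;m[:,290:]=0;m[:130]=0;m[260:]=0
m=cv2.morphologyEx(m,cv2.MORPH_OPEN,np.ones((5,5)))
k=max(cv2.findContours(m,cv2.RETR_EXTERNAL,cv2.CHAIN_APPROX_NONE)[0],key=cv2.contourArea)
hull=cv2.convexHull(k);e=cv2.fitEllipse(hull);print("dial",e)
A=plane(c,*e[0],.038);print("axis",A.round(4))
pts=np.array([plane(c,*p[0],.038)[:2] for p in hull]);print("radius spread",np.linalg.norm(pts-A[:2],axis=1).round(4)[::4])
cup=plane(c,216.9,188.4,.045);tip=plane(c,197.2,203.9,.043)
ang=lambda p:np.degrees(np.arctan2(*(p-A)[1::-1]))
print("cup",cup,np.linalg.norm((cup-A)[:2]),ang(cup),"tip",tip,np.linalg.norm((tip-A)[:2]),ang(tip))
# post: black top
m=cv2.inRange(h,(0,0,0),(179,255,45))[185:215,280:305]
M=cv2.moments(m,True);u,v=280+M["m10"]/M["m00"],185+M["m01"]/M["m00"];print("post",u,v,M["m00"])
for z in(.06,.076):
    q=plane(c,u,v,z);print(q,np.linalg.norm((q-A)[:2]),ang(q))
print("blank",plane(c,151.3,274.5,.036))
plan((.412,.226,.20),45)
E
```

```text
dial ((233.77354431152344, 195.52511596679688), (70.0776596069336, 71.64173889160156), 62.32991409301758)
axis [0.5809 0.0493 0.038 ]
radius spread [0.0785 0.0785 0.0765 0.0767 0.0761 0.0769 0.076  0.0781 0.0783]
cup [0.59583562 0.08476342 0.045     ] 0.038483521402788635 67.14563274215942 tip [0.56315243 0.12718573 0.043     ] 0.07987871267506255 102.8290984772407
post 293.8611111111111 202.91666666666666 72.0
[ 0.55825026 -0.07949874  0.06      ] 0.13077422729110622 -99.96887212985769
[ 0.55546436 -0.07878378  0.076     ] 0.13058382759444828 -101.22718228344208
blank [0.41539377 0.2236846  0.036     ]
N 18 dist 0.7761 D [ 0.2215  0.7418 -0.0557] dyaw 114.7 F [-0.4  0.3 -0.1] gap 0.0857 t 0.1
0 0.034 -0.046 0.004 -0.0354; 0 0.039 -0.042 0.004 -0.0354; 0 0.044 -0.037 0.004 -0.0354; 0 0.048 -0.032 0.004 -0.0354; 0 0.051 -0.027 0.004 -0.0354; 0 0.053 -0.021 0.004 -0.0354; 0 0.055 -0.015 0.004 -0.0354; 0 0.057 -0.008 0.004 -0.0354
```

Call:
arm_command:
  motion: "0 0.034 -0.046 0.004 -0.0354; 0 0.039 -0.042 0.004 -0.0354; 0 0.044 -0.037 0.004 -0.0354; 0 0.048 -0.032 0.004 -0.0354; 0 0.051 -0.027 0.004 -0.0354; 0 0.053 -0.021 0.004 -0.0354; 0 0.055 -0.015 0.004 -0.0354; 0 0.057 -0.008 0.004 -0.0354"

```text
time_s: 0.9
tcp_pos: [0.2846, -0.1766, 0.2265]
tool_rot: [[0.298, 0.955, -0.003], [0.955, -0.298, 0.007], [0.006, -0.005, -1.0]]
ft_force: [0.7, 0.0, 0.9]
finger_gap: 0.0854
```

```bash
python3 -c "
from h import *
plan((.412,.226,.20),45)"
```

```text
N 10 dist 0.4231 D [ 0.1274  0.4026 -0.0265] dyaw 62.3 F [0.7 0.  0.9] gap 0.0854 t 0.9
0 0.056 0.000 0.004 -0.0346; 0 0.056 0.006 0.004 -0.0346; 0 0.055 0.012 0.004 -0.0346; 0 0.053 0.018 0.004 -0.0346; 0 0.051 0.024 0.004 -0.0346; 0 0.048 0.029 0.004 -0.0346; 0 0.045 0.034 0.004 -0.0346; 0 0.041 0.039 0.004 -0.0346
```

Call:
arm_command:
  motion: "0 0.056 0.000 0.004 -0.0346; 0 0.056 0.006 0.004 -0.0346; 0 0.055 0.012 0.004 -0.0346; 0 0.053 0.018 0.004 -0.0346; 0 0.051 0.024 0.004 -0.0346; 0 0.048 0.029 0.004 -0.0346; 0 0.045 0.034 0.004 -0.0346; 0 0.041 0.039 0.004 -0.0346"

```text
time_s: 1.7
tcp_pos: [0.3791, 0.1621, 0.2031]
tool_rot: [[-0.568, 0.823, 0.0], [0.823, 0.568, 0.007], [0.005, 0.004, -1.0]]
ft_force: [0.1, -0.6, -0.8]
finger_gap: 0.0854
```

```bash
python3 -c "
from h import *
plan((.414,.225,.20),45)"
```

```text
N 8 dist 0.072 D [ 0.0349  0.0629 -0.0031] dyaw 10.4 F [ 0.1 -0.6 -0.8] gap 0.0854 t 1.7
0 0.005 0.011 0.001 -0.0072; 0 0.005 0.011 0.001 -0.0072; 0 0.005 0.011 0.001 -0.0072; 0 0.005 0.011 0.001 -0.0072; 0 0.004 0.011 0.001 -0.0072; 0 0.004 0.011 0.001 -0.0072; 0 0.004 0.011 0.001 -0.0072; 0 0.004 0.011 0.001 -0.0072
```

Call:
arm_command:
  motion: "0 0.009 0.022 0.001 -0.0145; 0 0.009 0.022 0.001 -0.0145; 0 0.009 0.022 0.001 -0.0145; 0 0.009 0.022 0.001 -0.0145; 0 0 0 0 0; 0 0 0 0 0; 0 0 0 0 0; 0 0 0 0 0"

```text
time_s: 2.5
tcp_pos: [0.4126, 0.2311, 0.1966]
tool_rot: [[-0.72, 0.694, -0.006], [0.694, 0.72, 0.004], [0.007, -0.001, -1.0]]
ft_force: [-1.1, -0.6, 0.2]
finger_gap: 0.0857
```

Run:
```python
from h import *
c=calibration("wrist");im=grab_frame("wrist");cv2.imwrite("pics/w1.png",im)
m=cv2.inRange(cv2.cvtColor(im,cv2.COLOR_BGR2HSV),(14,90,70),(32,255,255))
n,l,st,ce=cv2.connectedComponentsWithStats(m)
for i in range(1,n):
    if st[i,4]>150: print(ce[i],st[i],plane(c,*ce[i],.036).round(4),plane(c,*ce[i],.018).round(4))
print(-np.array(c["R"]).T@c["t"])
plan((.4145,.2245,.036),45)
```

```text
[276.89595376 199.90635838] [262 182  30  36 865] [0.4114 0.2277 0.036 ] [0.4151 0.2239 0.018 ]
[386.84399225 204.28682171] [ 367  187   41   36 1032] [0.4901 0.303  0.036 ] [0.4989 0.3041 0.018 ]
[544.18145957 340.9112426 ] [ 520  315   40   44 1014] [0.7498 0.3327 0.036 ] [0.7754 0.3357 0.018 ]
[552.27385892 377.76348548] [539 369  21  25 241] [0.8071 0.3124 0.036 ] [0.8364 0.3141 0.018 ]
[450.47340426 409.84308511] [422 392  51  28 752] [0.7658 0.193  0.036 ] [0.7924 0.1869 0.018 ]
[0.35372861 0.2869898  0.31513573]
N 8 dist 0.1608 D [ 0.0019 -0.0065 -0.1607] dyaw -1.0 F [-1.1 -0.6 -0.1] gap 0.0855 t 2.55
0 -0.001 -0.001 0.027 0.0007; 0 -0.001 -0.001 0.027 0.0007; 0 -0.001 -0.001 0.027 0.0007; 0 -0.001 -0.001 0.027 0.0007; 0 -0.001 -0.001 0.027 0.0007; 0 -0.001 -0.001 0.027 0.0007; 0 -0.001 -0.001 0.027 0.0007; 0 -0.001 -0.001 0.027 0.0007
```

View pics/w1.png

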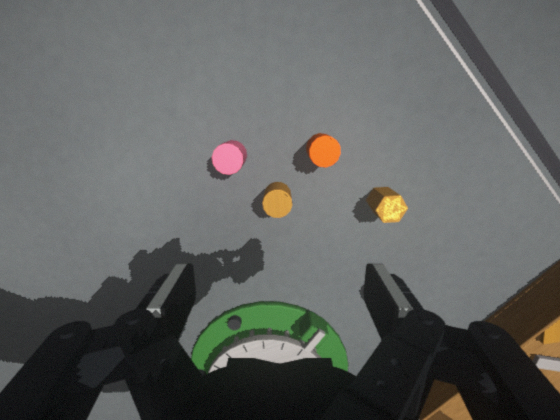

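The wrist view shows the brass blank at (277,205), pink at (228,157), orange at (325,151) and hex at (390,208). It gives the same blank position as the top view, (0.415, 0.224). Now I descend with the jaws partly closed.

Call:
arm_command:
  motion: "0.35 -0.008 -0.005 0.027 0; 0.35 -0.001 -0.001 0.036 0; 0.35 0 0 0.036 0; 0.35 0 0 0.036 0; 0.35 0 0 0.03 0; 0.35 0 0 0 0; 0.35 0 0 0 0; 0.35 0 0 0 0"

```text
time_s: 3.35
tcp_pos: [0.4147, 0.2208, 0.0733]
tool_rot: [[-0.715, 0.699, 0.001], [0.699, 0.715, 0.007], [0.004, 0.006, -1.0]]
ft_force: [-1.2, 0.6, -0.3]
finger_gap: 0.0556
```

```bash
python3 -c "
from h import *
plan((.4152,.2238,.037),45,.35)"
```

```text
N 8 dist 0.0364 D [ 0.0005  0.003  -0.0363] dyaw -0.7 F [-1.2  0.6 -0.3] gap 0.0556 t 3.35
0.35 0.000 0.000 0.006 0.0005; 0.35 0.000 0.000 0.006 0.0005; 0.35 0.000 0.000 0.006 0.0005; 0.35 0.000 0.000 0.006 0.0005; 0.35 0.000 0.000 0.006 0.0005; 0.35 0.000 0.000 0.006 0.0005; 0.35 0.000 0.000 0.006 0.0005; 0.35 0.000 0.000 0.006 0.0005
```

Call:
arm_command:
  motion: "0.35 0.0023 0.0033 0 0; 0.35 0 0 0.012 0; 0.35 0 0 0.012 0; 0.35 0 0 0.012 0; 0.35 0 0 0.012 0; 0.35 0 0 0 0; 0.35 0 0 0 0; 0.35 0 0 0 0"

```text
time_s: 4.15
tcp_pos: [0.4165, 0.225, 0.0366]
tool_rot: [[-0.715, 0.699, 0.004], [0.699, 0.715, 0.009], [0.003, 0.009, -1.0]]
ft_force: [0.4, 0.4, -0.2]
finger_gap: 0.0556
```

```bash
python3 -c "
from h import *
plan((.4152,.2238,.037),45,.35)"
```

```text
N 8 dist 0.0018 D [-0.0013 -0.0012  0.0004] dyaw -0.7 F [ 0.4  0.4 -0.2] gap 0.0556 t 4.15
0.35 0.000 -0.000 -0.000 0.0005; 0.35 0.000 -0.000 -0.000 0.0005; 0.35 0.000 -0.000 -0.000 0.0005; 0.35 0.000 -0.000 -0.000 0.0005; 0.35 0.000 -0.000 -0.000 0.0005; 0.35 0.000 -0.000 -0.000 0.0005; 0.35 0.000 -0.000 -0.000 0.0005; 0.35 0.000 -0.000 -0.000 0.0005
```

Call:
arm_command:
  motion: "0.35 0 -0.0023 0 0; 0.8 0 0 0 0; 0.8 0 0 0 0; 0.8 0 0 0 0; 0.8 0 0 0 0; 0.8 0 0 0 0; 0.8 0 0 0 0; 0.8 0 0 0 0"

```text
time_s: 4.95
tcp_pos: [0.4157, 0.2239, 0.0377]
tool_rot: [[-0.715, 0.699, 0.005], [0.699, 0.715, 0.01], [0.003, 0.011, -1.0]]
ft_force: [-0.7, 0.2, 0.2]
finger_gap: 0.028
```

Call:
arm_command:
  motion: "0.8 0 0 0 0; 0.8 0 0 -0.02 0; 0.8 0 0 -0.04 0; 0.8 0 0 -0.04 0; 0.8 0 0 -0.03 0; 0.8 0 0 0 0; 0.8 0 0 0 0; 0.8 0 0 0 0"

```text
time_s: 5.75
tcp_pos: [0.4134, 0.222, 0.1344]
tool_rot: [[-0.715, 0.699, -0.0], [0.699, 0.715, 0.006], [0.005, 0.004, -1.0]]
ft_force: [-0.7, -0.4, -1.5]
finger_gap: 0.0281
```

Run:
```python
from h import *
c=calibration("wrist");im=grab_frame("wrist");s=grab_frame("scene")
h=np.hstack([im[140:420,80:480],cv2.resize(s[130:270,270:470],(400,280),interpolation=cv2.INTER_CUBIC)]);cv2.imwrite("pics/w2.png",h)
cv2.imwrite("pics/w2full.png",im);np.save("w2c.npy",c,allow_pickle=True)
print([proj(c,X) for X in ((.5809,.0493,.038),(.596,.087,.045),(.563,.127,.043))])
plan((.596,.087,.13),None,.8)
```

```text
[(np.float64(273.1693121781664), np.float64(439.92984758588574)), (np.float64(310.8013950888774), np.float64(436.1879774793023)), (np.float64(318.28932409298875), np.float64(395.1481492968429))]
N 8 dist 0.2273 D [ 0.1829 -0.1349 -0.004 ] dyaw 0.0 F [-0.1 -0.1 -2.8] gap 0.0283 t 5.85
0.8 -0.038 0.005 0.001 0.0000; 0.8 -0.038 0.005 0.001 0.0000; 0.8 -0.038 0.005 0.001 0.0000; 0.8 -0.038 0.005 0.001 0.0000; 0.8 -0.038 0.005 0.001 0.0000; 0.8 -0.038 0.005 0.001 0.0000; 0.8 -0.038 0.005 0.001 0.0000; 0.8 -0.038 0.005 0.001 0.0000
```

View pics/w2.png

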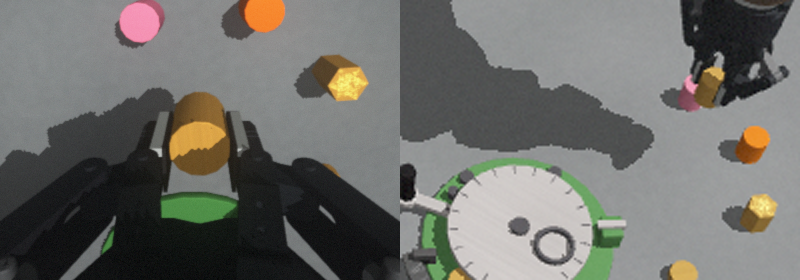

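The blank is held (gap 28 mm, visible between the pads at (200,130)), and pink, orange and hex are undisturbed. Next I turn the jaws tangential to the dial and stop short of the cup to measure it with the wrist camera.

```bash
python3 -c "
from h import *
plan((.573,.032,.155),-23,.8)"
```

```text
N 9 dist 0.2491 D [ 0.1599 -0.1899  0.021 ] dyaw -68.7 F [-0.1 -0.1 -2.8] gap 0.0283 t 5.85
0.8 -0.037 -0.004 -0.003 0.0424; 0.8 -0.037 0.001 -0.003 0.0424; 0.8 -0.036 0.006 -0.003 0.0424; 0.8 -0.035 0.011 -0.003 0.0424; 0.8 -0.033 0.016 -0.003 0.0424; 0.8 -0.031 0.020 -0.003 0.0424; 0.8 -0.028 0.024 -0.003 0.0424; 0.8 -0.025 0.027 -0.003 0.0424
```

Call:
arm_command:
  motion: "0.8 -0.037 -0.004 -0.003 0.0424; 0.8 -0.037 0.001 -0.003 0.0424; 0.8 -0.036 0.006 -0.003 0.0424; 0.8 -0.035 0.011 -0.003 0.0424; 0.8 -0.033 0.016 -0.003 0.0424; 0.8 -0.031 0.020 -0.003 0.0424; 0.8 -0.028 0.024 -0.003 0.0424; 0.8 -0.025 0.027 -0.003 0.0424"

```text
time_s: 6.65
tcp_pos: [0.5532, 0.0459, 0.1417]
tool_rot: [[0.298, 0.954, -0.014], [0.954, -0.298, 0.004], [-0.001, -0.014, -1.0]]
ft_force: [0.1, -1.1, -2.9]
finger_gap: 0.0283
```

Call:
arm_command:
  motion: "0.8 -0.022 0.029 -0.003 0.0424; 0.8 0 0 0 0; 0.8 0 0 0 0; 0.8 0 0 0 0; 0.8 0 0 0 0; 0.8 0 0 0 0; 0.8 0 0 0 0; 0.8 0 0 0 0"

```text
time_s: 7.45
tcp_pos: [0.5682, 0.0223, 0.1387]
tool_rot: [[0.427, 0.904, -0.021], [0.904, -0.427, 0.003], [-0.006, -0.02, -1.0]]
ft_force: [0.1, 0.9, -2.1]
finger_gap: 0.028
```

Run:
```python
from h import *
c=calibration("wrist");im=grab_frame("wrist");cv2.imwrite("pics/w3.png",im);np.save("w3c.npy",c,allow_pickle=True)
print([np.round(proj(c,X),1) for X in ((.5809,.0493,.038),(.596,.087,.045),(.563,.127,.043))])
plan((.573,.032,.155),-23,.8)
```

```text
[array([283.8, 179.2]), array([280.5, 124. ]), array([211.2,  89.9])]
N 8 dist 0.0196 D [0.0048 0.0097 0.0163] dyaw 2.3 F [-0.1  0.3 -2.9] gap 0.0284 t 7.5
0.8 0.002 0.000 -0.003 -0.0016; 0.8 0.002 0.000 -0.003 -0.0016; 0.8 0.002 0.000 -0.003 -0.0016; 0.8 0.002 0.000 -0.003 -0.0016; 0.8 0.002 0.000 -0.003 -0.0016; 0.8 0.002 0.000 -0.003 -0.0016; 0.8 0.002 0.000 -0.003 -0.0016; 0.8 0.002 0.000 -0.003 -0.0016
```

View pics/w3.png

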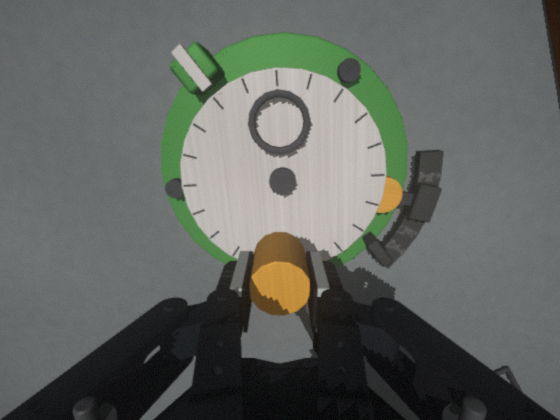

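The wrist view shows the cup ring at (280,122), the hub at (283,181), the pointer tip near (212,90) and the held blank at (280,275). Fitting the ring and dial for the final offset.

Run:
```python
from h import *
c=np.load("w3c.npy",allow_pickle=True).item();im=cv2.imread("pics/w3.png")
g=cv2.cvtColor(im,cv2.COLOR_BGR2GRAY)
print("cam",-np.array(c["R"]).T@c["t"])
roi=np.zeros_like(g);cv2.circle(roi,(280,122),39,255,-1)
m=((g<105)&(roi>0)).astype(np.uint8)*255
n,l,st,ce=cv2.connectedComponentsWithStats(m);i=1+np.argmax(st[1:,4]);m=(l==i).astype(np.uint8)*255
m=cv2.morphologyEx(m,cv2.MORPH_OPEN,np.ones((3,3)))
ks,hi=cv2.findContours(m,cv2.RETR_CCOMP,cv2.CHAIN_APPROX_NONE)
for k in ks:
    if len(k)>60:
        e=cv2.fitEllipse(k);print(e,[plane(c,*e[0],z)[:2].round(4) for z in(.038,.0415,.045)], "diam mm@.045",np.linalg.norm(plane(c,e[0][0]-e[1][0]/2,e[0][1],.045)-plane(c,e[0][0]+e[1][0]/2,e[0][1],.045)))
# dial
w=((g>140)).astype(np.uint8)*255;w[250:]=0
n,l,st,ce=cv2.connectedComponentsWithStats(w);i=l[110,280];w=(l==l[160,250]).astype(np.uint8)*255
w=cv2.morphologyEx(w,cv2.MORPH_OPEN,np.ones((5,5)))
k=max(cv2.findContours(w,cv2.RETR_EXTERNAL,cv2.CHAIN_APPROX_NONE)[0],key=cv2.contourArea)
k=np.array([p for p in cv2.convexHull(k) if p[0][1]<215]);q=np.array([plane(c,*p[0],.038)[:2] for p in k])
a=np.linalg.lstsq(np.c_[2*q,np.ones(len(q))],(q**2).sum(1),rcond=None)[0];print("axis",a[:2],"r",np.sqrt(a[2]+a[:2]@a[:2]))
print("tip",plane(c,214,90,.043))
```

```text
cam [0.60358743 0.09523829 0.25611778]
((279.20281982421875, 122.51283264160156), (60.28876495361328, 65.39199829101562), 169.4893798828125) [array([0.5953, 0.0881]), array([0.5955, 0.0882]), array([0.5956, 0.0883])] diam mm@.045 0.0415314500838203
((279.59307861328125, 123.47360229492188), (46.23074722290039, 48.93341827392578), 59.57004928588867) [array([0.5953, 0.0874]), array([0.5954, 0.0875]), array([0.5956, 0.0876])] diam mm@.045 0.03187748730399488
axis [0.58115314 0.04240328] r 0.08304393144386933
tip [0.56470541 0.12609938 0.043     ]
```

Run:
```python
from h import *
c=np.load("w3c.npy",allow_pickle=True).item();im=cv2.imread("pics/w3.png")
o=monitor.get_obs();R=np.array(o["tool_rot"]);P=np.array(o["tcp_pos"]);print(P,R[:,2].round(4))
b=P+R[:,2]*.037;print("bottom",b,"proj top",proj(c,P+R[:,2]*.001),"proj bottom",proj(c,b))
m=cv2.inRange(cv2.cvtColor(im,cv2.COLOR_BGR2HSV),(10,90,60),(32,255,255));m[:200]=0;m[:,:230]=0;m[:,330:]=0
ys,xs=np.nonzero(m);print("sil",xs.min(),xs.max(),ys.min(),ys.max())
for d,lab in((.001,"top"),(.037,"bot")):
    C=P+R[:,2]*d
    r=[proj(c,C+.015*(np.cos(a)*R[:,0]+np.sin(a)*R[:,1])) for a in np.linspace(0,6.28,60)];r=np.array(r);print(lab,r.min(0),r.max(0))
plan(np.array([.5955,.0878,.12])-(b-P)*[1,1,0],-23,.8)
```

```text
[0.56821747 0.02230826 0.13869014] [-0.021   0.0035 -0.9998]
bottom [0.56744106 0.02243824 0.10169852] proj top (np.float64(282.46793752422946), np.float64(290.3679365015837)) proj bottom (np.float64(281.80152997772774), np.float64(254.50606289279943))
sil 249 310 232 314
top [250.45356796 261.82070542] [314.4951668  316.99559232]
bot [256.14887557 230.7712022 ] [307.46109179 276.94685346]
N 8 dist 0.0735 D [ 0.0281  0.0654 -0.0187] dyaw 2.3 F [-0.1  0.3 -2.9] gap 0.0284 t 7.5
0.8 0.012 -0.000 0.003 -0.0016; 0.8 0.012 -0.000 0.003 -0.0016; 0.8 0.012 -0.000 0.003 -0.0016; 0.8 0.012 -0.000 0.003 -0.0016; 0.8 0.012 -0.000 0.003 -0.0016; 0.8 0.012 -0.000 0.003 -0.0016; 0.8 0.012 -0.000 0.003 -0.0016; 0.8 0.012 -0.000 0.003 -0.0016
```

Call:
arm_command:
  motion: "0.8 0.024 0.001 0.006 -0.0064; 0.8 0.024 0 0.006 -0.0064; 0.8 0.024 0 0.006 0; 0.8 0.018 0 0.006 0; 0.8 0.007 0 0 0; 0.8 0 0 0 0; 0.8 0 0 0 0; 0.8 0 0 0 0"

```text
time_s: 8.3
tcp_pos: [0.6001, 0.0956, 0.118]
tool_rot: [[0.386, 0.922, -0.022], [0.923, -0.386, 0.003], [-0.006, -0.021, -1.0]]
ft_force: [-0.4, -0.7, -1.3]
finger_gap: 0.0279
```

Run:
```python
from h import *
o=monitor.get_obs();R=np.array(o["tool_rot"]);print(o["tcp_pos"],R[:,2].round(4))
plan(np.array([.596,.0875,.10])-R[:,2]*.037*[1,1,0],-23,.8)
```

```text
[0.60007525 0.09561426 0.11803153] [-0.0219  0.0032 -0.9998]
N 8 dist 0.0201 D [-0.0033 -0.0082 -0.018 ] dyaw -0.3 F [-0.4 -0.7 -1.3] gap 0.0279 t 8.3
0.8 -0.001 0.000 0.003 0.0002; 0.8 -0.001 0.000 0.003 0.0002; 0.8 -0.001 0.000 0.003 0.0002; 0.8 -0.001 0.000 0.003 0.0002; 0.8 -0.001 0.000 0.003 0.0002; 0.8 -0.001 0.000 0.003 0.0002; 0.8 -0.001 0.000 0.003 0.0002; 0.8 -0.001 0.000 0.003 0.0002
```

Call:
arm_command:
  motion: "0.8 -0.006 0 0.012 0; 0.8 -0.006 0 0.012 0; 0.8 0 0 0 0; 0.8 0 0 0 0; 0.8 0 0 0 0; 0.8 0 0 0 0; 0.8 0 0 0 0; 0.8 0 0 0 0"

```text
time_s: 9.1
tcp_pos: [0.5956, 0.0847, 0.0993]
tool_rot: [[0.388, 0.921, -0.021], [0.921, -0.388, 0.003], [-0.005, -0.021, -1.0]]
ft_force: [0.2, 0.8, -1.2]
finger_gap: 0.0278
```

Run:
```python
from h import *
o=monitor.get_obs();R=np.array(o["tool_rot"]);print(o["tcp_pos"],R[:,2].round(4))
d=np.array([.596,.0875,.077])-R[:,2]*.037*[1,1,0]-o["tcp_pos"];print("tool units",(R.T@d/.75).round(4))
```

```text
[0.5956253  0.08469986 0.0992841 ] [-0.021   0.0031 -0.9998]
tool units [0.004  0.0006 0.0297]
```

Call:
arm_command:
  motion: "0.8 0.0036 0.0005 0.01 0; 0.8 0 0 0 0; 0.8 0 0 0 0; 0.8 0 0 0 0; 0.8 0 0 0 0; 0.8 0 0 0 0; 0.8 0 0 0 0; 0.8 0 0 0 0"

```text
time_s: 9.9
tcp_pos: [0.5971, 0.0876, 0.0912]
tool_rot: [[0.388, 0.921, -0.021], [0.922, -0.388, 0.003], [-0.005, -0.02, -1.0]]
ft_force: [-0.2, 0.0, -2.4]
finger_gap: 0.0284
```

Run:
```python
from h import *
o=monitor.get_obs();R=np.array(o["tool_rot"]);print(o["tcp_pos"],R[:,2].round(4))
d=np.array([.596,.0875,.077])-R[:,2]*.037*[1,1,0]-o["tcp_pos"];print("tool units",(R.T@d/.75).round(4))
c=calibration("wrist");im=grab_frame("wrist");cv2.imwrite("pics/w4.png",cv2.resize(im[130:400,150:410],None,fx=2,fy=2,interpolation=cv2.INTER_CUBIC))
```

```text
[0.59712601 0.08757362 0.09119243] [-0.0207  0.0031 -0.9998]
tool units [-0.0003  0.      0.0189]
```

View pics/w4.png

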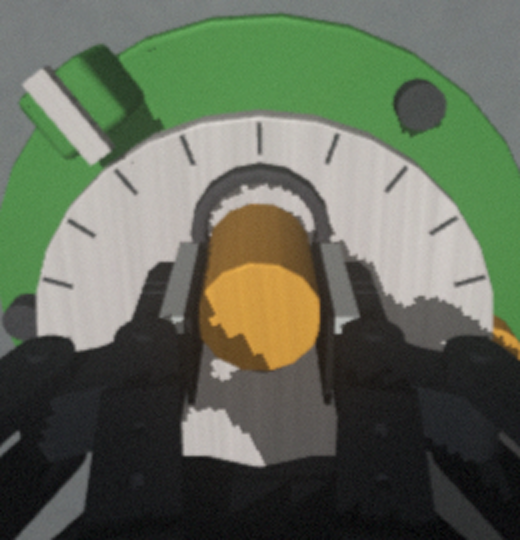

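The crop shows the blank (col 260) centred over the ring (col 262). Lowering.

Call:
arm_command:
  motion: "0.8 -0.0003 0 0.005 0; 0.8 0 0 0.005 0; 0.8 0 0 0.004 0; 0.8 0 0 0.003 0; 0.8 0 0 0 0; 0.8 0 0 0 0; 0.8 0 0 0 0; 0.8 0 0 0 0"

```text
time_s: 10.75
tcp_pos: [0.5966, 0.0874, 0.077]
tool_rot: [[0.388, 0.921, -0.021], [0.922, -0.388, 0.003], [-0.005, -0.021, -1.0]]
ft_force: [-0.5, 1.0, -1.3]
finger_gap: 0.0283
```

Call:
arm_command:
  motion: "0.8 0 0 0.0013 0; 0.8 0 0 0 0; 0.8 0 0 0 0; 0.6 0 0 0 0; 0.55 0 0 0 0; 0.5 0 0 0 0; 0.5 0 0 0 0; 0.5 0 0 0 0"

```text
time_s: 11.55
tcp_pos: [0.5973, 0.0875, 0.0774]
tool_rot: [[0.388, 0.921, -0.019], [0.922, -0.388, 0.003], [-0.004, -0.019, -1.0]]
ft_force: [-0.4, -0.3, -0.2]
finger_gap: 0.0428
```

Call:
arm_command:
  motion: "0.45 0 0 0 0; 0.4 0 0 -0.01 0; 0.4 0 0 -0.02 0; 0.4 0 0 -0.04 0; 0.4 0 0 -0.04 0; 0.4 -0.02 0 -0.04 0; 0.4 -0.03 0 0 0; 0.4 0 0 0 0"

```text
time_s: 12.35
tcp_pos: [0.5846, 0.052, 0.2014]
tool_rot: [[0.387, 0.922, -0.015], [0.922, -0.387, 0.003], [-0.003, -0.015, -1.0]]
ft_force: [0.7, 0.3, -0.2]
finger_gap: 0.0512
```

Run:
```python
from h import *
o=monitor.get_obs();print(o["tcp_pos"],o["ft_force"],o["finger_gap"])
c=calibration("wrist");im=grab_frame("wrist");np.save("w5c.npy",c,allow_pickle=True);s=grab_frame("scene");cv2.imwrite("pics/w5f.png",im);cv2.imwrite("pics/s5.png",s)
cv2.imwrite("pics/w5.png",np.hstack([im[0:300,80:480],cv2.resize(s[175:315,230:430],(400,300),interpolation=cv2.INTER_CUBIC)]))
for z in(.038,.074): print(np.round(proj(c,(.5957,.0876,z)),1))
```

```text
[0.58456476 0.05196559 0.20139982] [ 0.69154047  0.33202946 -0.18659665] 0.05117543225907176
[279.7 157. ]
[279.1 163.7]
```

View pics/w5.png

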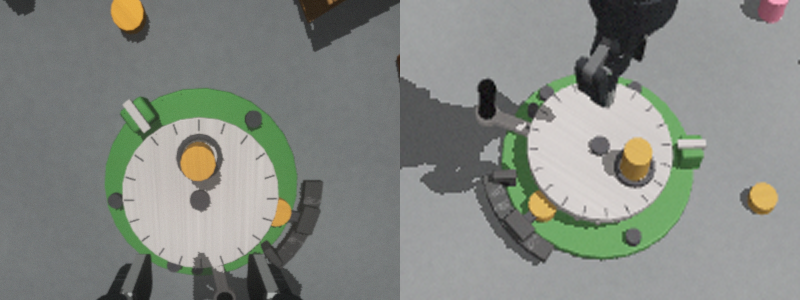

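The blank stands upright inside the ring: in the left half the ring is at (198,158) and the blank at (198,161), and the right half agrees. The dial has not moved. Now the lever: shut the gripper and go to the free side of the post.

Run:
```python
from h import *
o=monitor.get_obs();print("q",o["joint_positions"].round(3))
s=cv2.imread("pics/s5.png");c=calibration("scene")
g=cv2.cvtColor(s,cv2.COLOR_BGR2HSV);m=cv2.inRange(g,(0,0,0),(179,255,40))[205:245,255:285]
ys,xs=np.nonzero(m);print("post px",xs.min()+255,xs.max()+255,ys.min()+205,ys.max()+205,xs.mean()+255,ys.mean()+205)
for X in((.557,-.079,.076),(.557,-.079,.049)): print(proj(c,X))
plan((.513,-.070,.19),-101,1)
```

```text
q [0.089 0.178 0.169 1.577 0.005 2.056]
post px 269 277 212 229 273.06299212598424 220.6220472440945
(np.float64(273.2422873458034), np.float64(213.42319804871562))
(np.float64(273.26705198098955), np.float64(219.81079367985802))
N 10 dist 0.1433 D [-0.0722 -0.1234 -0.0109] dyaw -78.3 F [-0.2 -0.3 -0.1] gap 0.0514 t 12.45
1 -0.019 -0.003 0.001 0.0435; 1 -0.019 0.000 0.001 0.0435; 1 -0.019 0.003 0.001 0.0435; 1 -0.018 0.005 0.001 0.0435; 1 -0.017 0.008 0.001 0.0435; 1 -0.016 0.010 0.001 0.0435; 1 -0.015 0.012 0.001 0.0435; 1 -0.013 0.014 0.001 0.0435
```

Run:
```python
from h import *
plan((.513,-.070,.19),79,1)
```

```text
N 13 dist 0.1433 D [-0.0722 -0.1234 -0.0109] dyaw 101.7 F [-0.2 -0.3 -0.1] gap 0.0514 t 12.45
1 -0.015 -0.002 0.001 -0.0435; 1 -0.014 -0.004 0.001 -0.0435; 1 -0.013 -0.006 0.001 -0.0435; 1 -0.013 -0.008 0.001 -0.0435; 1 -0.011 -0.009 0.001 -0.0435; 1 -0.010 -0.011 0.001 -0.0435; 1 -0.009 -0.012 0.001 -0.0435; 1 -0.007 -0.013 0.001 -0.0435
```

Call:
arm_command:
  motion: "1 -0.015 -0.002 0.001 -0.0435; 1 -0.014 -0.004 0.001 -0.0435; 1 -0.013 -0.006 0.001 -0.0435; 1 -0.013 -0.008 0.001 -0.0435; 1 -0.011 -0.009 0.001 -0.0435; 1 -0.010 -0.011 0.001 -0.0435; 1 -0.009 -0.012 0.001 -0.0435; 1 -0.007 -0.013 0.001 -0.0435"

```text
time_s: 13.25
tcp_pos: [0.5409, -0.02, 0.1929]
tool_rot: [[-0.677, 0.736, -0.02], [0.736, 0.677, 0.006], [0.018, -0.011, -1.0]]
ft_force: [-0.7, -0.1, 0.0]
finger_gap: 0.0004
```

```bash
python3 -c "
from h import *
plan((.513,-.070,.17),79,1)"
```

```text
N 8 dist 0.0617 D [-0.0279 -0.05   -0.0229] dyaw 36.4 F [-0.7 -0.1  0. ] gap 0.0004 t 13.25
1 -0.003 -0.009 0.004 -0.0253; 1 -0.002 -0.009 0.004 -0.0253; 1 -0.002 -0.009 0.004 -0.0253; 1 -0.001 -0.010 0.004 -0.0253; 1 -0.000 -0.010 0.004 -0.0253; 1 0.001 -0.010 0.004 -0.0253; 1 0.001 -0.009 0.004 -0.0253; 1 0.002 -0.009 0.004 -0.0253
```

Call:
arm_command:
  motion: "1 -0.003 -0.009 0.004 -0.0253; 1 -0.002 -0.009 0.004 -0.0253; 1 -0.002 -0.009 0.004 -0.0253; 1 -0.001 -0.010 0.004 -0.0253; 1 0 -0.010 0.004 -0.0253; 1 0.001 -0.010 0.004 -0.0253; 1 0.001 -0.009 0.004 -0.0253; 1 0.002 -0.009 0.004 -0.0253"

```text
time_s: 14.05
tcp_pos: [0.5136, -0.0677, 0.1664]
tool_rot: [[-0.987, 0.157, -0.025], [0.156, 0.988, 0.007], [0.026, 0.003, -1.0]]
ft_force: [0.2, -0.1, -0.2]
finger_gap: 0.0
```

```bash
python3 -c "
from h import *
plan((.513,-.070,.062),79,1)"
```

```text
N 8 dist 0.1045 D [-0.0006 -0.0023 -0.1044] dyaw -2.0 F [ 0.2 -0.1 -0.2] gap 0.0 t 14.05
1 0.000 -0.000 0.017 0.0014; 1 0.000 -0.000 0.017 0.0014; 1 0.000 -0.000 0.017 0.0014; 1 0.000 -0.000 0.017 0.0014; 1 0.000 -0.000 0.017 0.0014; 1 0.000 -0.000 0.017 0.0014; 1 0.000 -0.000 0.017 0.0014; 1 0.000 -0.000 0.017 0.0014
```

Call:
arm_command:
  motion: "1 0 -0.003 0.017 0.0014; 1 0 0 0.03 0.0014; 1 0 0 0.04 0; 1 0 0 0.03 0; 1 0 0 0.016 0; 1 0 0 0.005 0; 1 0 0 0 0; 1 0 0 0 0"

```text
time_s: 14.85
tcp_pos: [0.5109, -0.0663, 0.0558]
tool_rot: [[-0.984, 0.176, -0.028], [0.175, 0.984, 0.009], [0.029, 0.004, -1.0]]
ft_force: [-0.5, -0.6, 0.6]
finger_gap: 0.0001
```

```bash
cat >> h.py <<'E'
A0=np.array([.5809,.0493]);R0=.130
def st():
    o=monitor.get_obs();P=np.array(o["tcp_pos"]);R=np.array(o["tool_rot"]);F=np.array(o["ft_force"])
    d=P[:2]-A0;phi=np.arctan2(d[1],d[0]);tg=np.array([-np.sin(phi),np.cos(phi)]);rd=d/np.linalg.norm(d)
    print("t",o["time_s"],"P",P.round(4),"phi",phi.round(4),"r",np.linalg.norm(d).round(4),"F tan/rad/z",(F[:2]@tg).round(2),(F[:2]@rd).round(2),F[2].round(2),"xang",np.degrees(np.arctan2(R[1,0],R[0,0])).round(1),"tang dir+180",np.degrees(np.arctan2(-tg[1],-tg[0])).round(1))
def arc(phi1,n=8,yaw=1,r=R0,lead=0.):
    """n rows to bring TCP along the arc to angle phi1 at radius r; tool x to -tangent at phi1+lead"""
    o=monitor.get_obs();P=np.array(o["tcp_pos"]);R=np.array(o["tool_rot"]);th=np.arctan2(R[1,0],R[0,0])
    d=P[:2]-A0;ph=np.arctan2(d[1],d[0]);r0=np.linalg.norm(d)
    dth=((phi1+lead-np.pi/2)-th+np.pi)%(2*np.pi)-np.pi if yaw else 0
    out=[]
    for i in range(8):
        if i>=n: out.append("1 0 0 0 0");continue
        pt=lambda k:A0+(r0+(r-r0)*k/n)*np.array([np.cos(ph+(phi1-ph)*k/n),np.sin(ph+(phi1-ph)*k/n)])
        D=(pt(i+1)-pt(i))/.75;a=th+dth*i/n;x=np.array([np.cos(a),np.sin(a)]);y=np.array([np.sin(a),-np.cos(a)])
        out.append(f"1 {D@x:.4f} {D@y:.4f} 0 {-dth/n/np.pi:.4f}")
    print("; ".join(out))
E
python3 -c "
from h import *
st()
arc(-1.97,8)"
```

```text
t 14.85 P [ 0.5109 -0.0663  0.0558] phi -2.115 r 0.1351 F tan/rad/z -0.14 0.77 0.59 xang 169.9 tang dir+180 148.8
1 -0.0033 -0.0003 0 0.0089; 1 -0.0033 -0.0002 0 0.0089; 1 -0.0033 -0.0000 0 0.0089; 1 -0.0033 0.0001 0 0.0089; 1 -0.0033 0.0003 0 0.0089; 1 -0.0033 0.0004 0 0.0089; 1 -0.0032 0.0006 0 0.0089; 1 -0.0032 0.0007 0 0.0089
```

```bash
python3 -c "
from h import *
arc(-1.97,4,r=.1315,lead=.2)"
```

```text
1 -0.0065 -0.0011 0 0.0018; 1 -0.0065 -0.0008 0 0.0018; 1 -0.0065 -0.0005 0 0.0018; 1 -0.0065 -0.0002 0 0.0018; 1 0 0 0 0; 1 0 0 0 0; 1 0 0 0 0; 1 0 0 0 0
```

Call:
arm_command:
  motion: "1 -0.0055 -0.0011 -0.003 0; 1 -0.0055 -0.0008 -0.003 0; 1 -0.0055 -0.0005 0 0; 1 -0.0055 -0.0002 0 0; 1 0 0 0 0; 1 0 0 0 0; 1 0 0 0 0; 1 0 0 0 0"

```text
time_s: 15.65
tcp_pos: [0.5306, -0.072, 0.0635]
tool_rot: [[-0.984, 0.177, -0.022], [0.176, 0.984, 0.008], [0.023, 0.004, -1.0]]
ft_force: [0.2, -1.7, 0.2]
finger_gap: 0.0006
```

```bash
python3 -c "
from h import *
st()
arc(-1.88,4,r=.1315,lead=.153)"
```

```text
t 15.65 P [ 0.5306 -0.072   0.0635] phi -1.9638 r 0.1313 F tan/rad/z 0.84 1.55 0.23 xang 169.8 tang dir+180 157.5
1 -0.0036 -0.0008 0 -0.0017; 1 -0.0036 -0.0007 0 -0.0017; 1 -0.0036 -0.0007 0 -0.0017; 1 -0.0036 -0.0006 0 -0.0017; 1 0 0 0 0; 1 0 0 0 0; 1 0 0 0 0; 1 0 0 0 0
```

```bash
python3 -c "
from h import *
arc(-1.75,7,r=.1315,lead=.153)"
```

```text
1 -0.0052 -0.0011 0 -0.0069; 1 -0.0052 -0.0010 0 -0.0069; 1 -0.0053 -0.0010 0 -0.0069; 1 -0.0053 -0.0010 0 -0.0069; 1 -0.0053 -0.0009 0 -0.0069; 1 -0.0053 -0.0009 0 -0.0069; 1 -0.0053 -0.0008 0 -0.0069; 1 0 0 0 0
```

Call:
arm_command:
  motion: "1 -0.0052 -0.0011 0 -0.0069; 1 -0.0052 -0.0010 0 -0.0069; 1 -0.0053 -0.0010 0 -0.0069; 1 -0.0053 -0.0010 0 -0.0069; 1 -0.0053 -0.0009 0 -0.0069; 1 -0.0053 -0.0009 0 -0.0069; 1 -0.0053 -0.0008 0 -0.0069; 1 0 0 0 0"

```text
time_s: 16.45
tcp_pos: [0.5592, -0.0802, 0.0625]
tool_rot: [[-1.0, 0.011, -0.024], [0.011, 1.0, 0.009], [0.024, 0.009, -1.0]]
ft_force: [-1.3, 1.4, 1.1]
finger_gap: -0.0001
```

```bash
python3 -c "
from h import *
st()
arc(-1.66,4,r=.1315,lead=.153)"
```

```text
t 16.45 P [ 0.5592 -0.0802  0.0625] phi -1.7371 r 0.1314 F tan/rad/z -1.47 -1.17 1.05 xang 179.4 tang dir+180 170.5
1 -0.0033 -0.0005 0 -0.0059; 1 -0.0033 -0.0005 0 -0.0059; 1 -0.0033 -0.0005 0 -0.0059; 1 -0.0033 -0.0005 0 -0.0059; 1 0 0 0 0; 1 0 0 0 0; 1 0 0 0 0; 1 0 0 0 0
```

Call:
arm_command:
  motion: "1 -0.0033 -0.0005 0 -0.006; 1 -0.0033 -0.0005 0 -0.006; 1 -0.0033 -0.0005 0 -0.006; 1 -0.0033 -0.0005 0 -0.006; 1 0 0 0 0; 1 0 0 0 0; 1 0 0 0 0; 1 0 0 0 0"

```text
time_s: 17.25
tcp_pos: [0.5697, -0.0817, 0.0623]
tool_rot: [[-0.997, -0.071, -0.025], [-0.071, 0.997, 0.009], [0.024, 0.01, -1.0]]
ft_force: [-2.5, 0.6, 2.2]
finger_gap: 0.0001
```

```bash
python3 -c "
from h import *
st()
arc(-1.62,4,r=.1315,lead=.153)
im=grab_frame('top');cv2.imwrite('pics/t6.png',cv2.resize(im[130:260,170:320],None,fx=4,fy=4,interpolation=cv2.INTER_CUBIC))"
```

```text
t 17.25 P [ 0.5697 -0.0817  0.0623] phi -1.6563 r 0.1315 F tan/rad/z -2.57 -0.4 2.16 xang -175.9 tang dir+180 175.1
1 -0.0016 -0.0003 0 -0.0026; 1 -0.0016 -0.0002 0 -0.0026; 1 -0.0016 -0.0002 0 -0.0026; 1 -0.0016 -0.0002 0 -0.0026; 1 0 0 0 0; 1 0 0 0 0; 1 0 0 0 0; 1 0 0 0 0
```

View pics/t6.png

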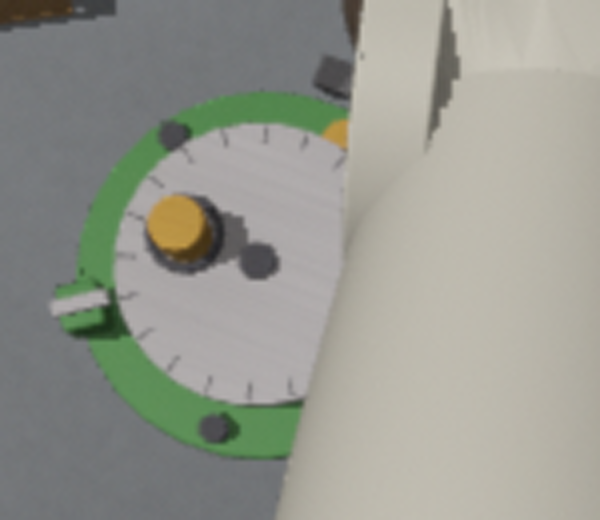

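The top crop shows the blank still standing in the cup at (180,225). The pointer is at (100,298) and the dial is still in its first notch. I continue the stroke in small steps, watching the force and the dial angle from the blank's centroid.

```bash
cat >> h.py <<'E'
def dial():
    im=grab_frame("top");c=calibration("top")
    m=cv2.inRange(cv2.cvtColor(im,cv2.COLOR_BGR2HSV),(16,110,90),(30,255,255));m[:165]=0;m[235:]=0;m[:,:185]=0;m[:,246:]=0
    M=cv2.moments(m,True)
    if M["m00"]<20: print("blank hidden");return
    p=plane(c,M["m10"]/M["m00"],M["m01"]/M["m00"],.07)[:2];d=p-A0
    print("blank",p.round(4),"r",np.linalg.norm(d).round(4),"dial angle rel tip(1.776)",(np.arctan2(d[1],d[0])-1.776).round(3),"n",M["m00"])
E
python3 -c "
from h import *
dial()"
```

```text
blank [0.5964 0.0878] r 0.0415 dial angle rel tip(1.776) -0.589 n 165.0
```

Call:
arm_command:
  motion: "1 -0.0018 -0.0003 0 -0.003; 1 -0.0018 -0.0002 0 -0.003; 1 -0.0018 -0.0002 0 -0.003; 1 0 0 0 0; 1 0 0 0 0; 1 0 0 0 0; 1 0 0 0 0; 1 0 0 0 0"

```text
time_s: 18.15
tcp_pos: [0.574, -0.082, 0.0622]
tool_rot: [[-0.995, -0.101, -0.025], [-0.101, 0.995, 0.009], [0.024, 0.011, -1.0]]
ft_force: [-1.9, -0.9, 1.0]
finger_gap: -0.0001
```

```bash
python3 -c "
from h import *
st();dial()
arc(-1.59,3,r=.1315,lead=.153)"
```

```text
t 18.15 P [ 0.574  -0.082   0.0622] phi -1.6233 r 0.1314 F tan/rad/z -1.88 0.97 0.98 xang -174.2 tang dir+180 177.0
blank [0.5964 0.0878] r 0.0415 dial angle rel tip(1.776) -0.589 n 165.0
1 -0.0019 -0.0003 0 -0.0034; 1 -0.0019 -0.0003 0 -0.0034; 1 -0.0019 -0.0003 0 -0.0034; 1 0 0 0 0; 1 0 0 0 0; 1 0 0 0 0; 1 0 0 0 0; 1 0 0 0 0
```

Call:
arm_command:
  motion: "1 -0.002 -0.0003 0 -0.0034; 1 -0.002 -0.0003 0 -0.0034; 1 -0.002 -0.0003 0 -0.0034; 1 0 0 0 0; 1 0 0 0 0; 1 0 0 0 0; 1 0 0 0 0; 1 0 0 0 0"

```text
time_s: 19.0
tcp_pos: [0.5775, -0.0822, 0.0622]
tool_rot: [[-0.99, -0.136, -0.028], [-0.136, 0.991, 0.008], [0.026, 0.012, -1.0]]
ft_force: [-4.2, -0.4, 2.5]
finger_gap: -0.0001
```

```bash
python3 -c "
from h import *
st();dial()
arc(-1.55,3,r=.1315,lead=.153)"
```

```text
t 19.0 P [ 0.5775 -0.0822  0.0622] phi -1.5963 r 0.1316 F tan/rad/z -4.24 0.51 2.48 xang -172.2 tang dir+180 178.5
blank [0.5961 0.0879] r 0.0415 dial angle rel tip(1.776) -0.58 n 166.0
1 -0.0027 -0.0004 0 -0.0039; 1 -0.0027 -0.0004 0 -0.0039; 1 -0.0027 -0.0004 0 -0.0039; 1 0 0 0 0; 1 0 0 0 0; 1 0 0 0 0; 1 0 0 0 0; 1 0 0 0 0
```

Call:
arm_command:
  motion: "1 -0.002 -0.0003 0 -0.003; 1 -0.002 -0.0003 0 -0.003; 1 0 0 0 0; 1 0 0 0 0; 1 0 0 0 0; 1 0 0 0 0; 1 0 0 0 0; 1 0 0 0 0"

```text
time_s: 19.85
tcp_pos: [0.5802, -0.0822, 0.0622]
tool_rot: [[-0.988, -0.155, -0.028], [-0.155, 0.988, 0.008], [0.027, 0.013, -1.0]]
ft_force: [-4.6, 0.9, 3.2]
finger_gap: 0.0002
```

```bash
python3 -c "
from h import *
st();dial()
arc(-1.55,3,r=.1315,lead=.153)"
```

```text
t 19.85 P [ 0.5802 -0.0822  0.0622] phi -1.5759 r 0.1315 F tan/rad/z -4.63 -0.88 3.2 xang -171.1 tang dir+180 179.7
blank [0.5953 0.0882] r 0.0415 dial angle rel tip(1.776) -0.559 n 161.0
1 -0.0015 -0.0002 0 -0.0019; 1 -0.0015 -0.0002 0 -0.0019; 1 -0.0015 -0.0002 0 -0.0019; 1 0 0 0 0; 1 0 0 0 0; 1 0 0 0 0; 1 0 0 0 0; 1 0 0 0 0
```

Call:
arm_command:
  motion: "1 -0.0022 -0.0003 0 -0.0037; 1 -0.0022 -0.0003 0 -0.0037; 1 -0.0022 -0.0003 0 -0.0037; 1 0 0 0 0; 1 0 0 0 0; 1 0 0 0 0; 1 0 0 0 0; 1 0 0 0 0"

```text
time_s: 20.7
tcp_pos: [0.5852, -0.0822, 0.0622]
tool_rot: [[-0.981, -0.19, -0.028], [-0.19, 0.982, 0.008], [0.026, 0.013, -1.0]]
ft_force: [-4.9, 0.4, 2.0]
finger_gap: 0.0
```

```bash
python3 -c "
from h import *
st();dial()
arc(-1.50,3,r=.1315,lead=.153)"
```

```text
t 20.7 P [ 0.5852 -0.0822  0.0622] phi -1.5383 r 0.1315 F tan/rad/z -4.93 -0.51 2.04 xang -169.0 tang dir+180 -178.1
blank [0.5937 0.0886] r 0.0413 dial angle rel tip(1.776) -0.521 n 165.0
1 -0.0022 -0.0003 0 -0.0034; 1 -0.0022 -0.0003 0 -0.0034; 1 -0.0022 -0.0003 0 -0.0034; 1 0 0 0 0; 1 0 0 0 0; 1 0 0 0 0; 1 0 0 0 0; 1 0 0 0 0
```

Call:
arm_command:
  motion: "1 -0.0013 -0.0002 0 -0.002; 1 -0.0013 -0.0002 0 -0.002; 1 0 0 0 0; 1 0 0 0 0; 1 0 0 0 0; 1 0 0 0 0; 1 0 0 0 0; 1 0 0 0 0"

```text
time_s: 21.55
tcp_pos: [0.5872, -0.0821, 0.0621]
tool_rot: [[-0.979, -0.203, -0.028], [-0.203, 0.979, 0.008], [0.026, 0.014, -1.0]]
ft_force: [-4.0, 0.9, 3.1]
finger_gap: 0.0002
```

```bash
python3 -c "
from h import *
st();dial()"
```

```text
t 21.55 P [ 0.5872 -0.0821  0.0621] phi -1.523 r 0.1315 F tan/rad/z -3.93 -1.09 3.07 xang -168.3 tang dir+180 -177.3
blank [0.5929 0.0888] r 0.0413 dial angle rel tip(1.776) -0.5 n 164.0
```

Call:
arm_command:
  motion: "1 -0.0013 -0.0002 0 -0.002; 1 -0.0013 -0.0002 0 -0.002; 1 0 0 0 0; 1 0 0 0 0; 1 0 0 0 0; 1 0 0 0 0; 1 0 0 0 0; 1 0 0 0 0"

```text
time_s: 22.4
tcp_pos: [0.5895, -0.0819, 0.0621]
tool_rot: [[-0.976, -0.217, -0.028], [-0.217, 0.976, 0.008], [0.026, 0.014, -1.0]]
ft_force: [-3.3, 0.0, 2.8]
finger_gap: 0.0
```

```bash
python3 -c "
from h import *
st();dial()"
```

```text
t 22.4 P [ 0.5895 -0.0819  0.0621] phi -1.5056 r 0.1315 F tan/rad/z -3.31 -0.24 2.77 xang -167.5 tang dir+180 -176.3
blank [0.5922 0.0892] r 0.0415 dial angle rel tip(1.776) -0.481 n 165.0
```

Call:
arm_command:
  motion: "1 -0.0013 -0.0002 0 -0.002; 1 -0.0013 -0.0002 0 -0.002; 1 0 0 0 0; 1 0 0 0 0; 1 0 0 0 0; 1 0 0 0 0; 1 0 0 0 0; 1 0 0 0 0"

```text
time_s: 23.25
tcp_pos: [0.5917, -0.0818, 0.0621]
tool_rot: [[-0.973, -0.23, -0.028], [-0.23, 0.973, 0.008], [0.025, 0.015, -1.0]]
ft_force: [-4.1, 0.3, 3.1]
finger_gap: -0.0
```

```bash
python3 -c "
from h import *
st();dial()"
```

```text
t 23.25 P [ 0.5917 -0.0818  0.0621] phi -1.4883 r 0.1315 F tan/rad/z -4.04 -0.62 3.13 xang -166.7 tang dir+180 -175.3
blank [0.5919 0.0892] r 0.0414 dial angle rel tip(1.776) -0.475 n 166.0
```

Call:
arm_command:
  motion: "1 -0.0013 -0.0002 0 -0.002; 1 -0.0013 -0.0002 0 -0.002; 1 0 0 0 0; 1 0 0 0 0; 1 0 0 0 0; 1 0 0 0 0; 1 0 0 0 0; 1 0 0 0 0"

```text
time_s: 24.1
tcp_pos: [0.594, -0.0816, 0.0619]
tool_rot: [[-0.97, -0.243, -0.028], [-0.244, 0.97, 0.008], [0.025, 0.015, -1.0]]
ft_force: [-4.0, 1.6, 1.8]
finger_gap: 0.0001
```

```bash
python3 -c "
from h import *
st();dial()"
```

```text
t 24.1 P [ 0.594  -0.0816  0.0619] phi -1.4712 r 0.1315 F tan/rad/z -3.78 -1.95 1.82 xang -165.9 tang dir+180 -174.3
blank [0.5909 0.0894] r 0.0414 dial angle rel tip(1.776) -0.449 n 162.0
```

Call:
arm_command:
  motion: "1 -0.0013 -0.0002 0 -0.002; 1 -0.0013 -0.0002 0 -0.002; 1 0 0 0 0; 1 0 0 0 0; 1 0 0 0 0; 1 0 0 0 0; 1 0 0 0 0; 1 0 0 0 0"

```text
time_s: 24.95
tcp_pos: [0.5954, -0.0815, 0.0619]
tool_rot: [[-0.966, -0.258, -0.03], [-0.258, 0.966, 0.008], [0.027, 0.016, -1.0]]
ft_force: [-5.4, 0.1, 4.5]
finger_gap: -0.0001
```

```bash
python3 -c "
from h import *
st();dial()"
```

```text
t 24.95 P [ 0.5954 -0.0815  0.0619] phi -1.4606 r 0.1316 F tan/rad/z -5.32 -0.73 4.48 xang -165.0 tang dir+180 -173.7
blank [0.5905 0.0897] r 0.0415 dial angle rel tip(1.776) -0.438 n 162.0
```

Call:
arm_command:
  motion: "1 -0.0013 -0.0002 0 -0.001; 1 0 0 0 0; 1 0 0 0 0; 1 0 0 0 0; 1 0 0 0 0; 1 0 0 0 0; 1 0 0 0 0; 1 0 0 0 0"

```text
time_s: 25.8
tcp_pos: [0.5954, -0.0815, 0.0619]
tool_rot: [[-0.965, -0.261, -0.032], [-0.261, 0.965, 0.008], [0.029, 0.016, -0.999]]
ft_force: [-5.9, -0.8, 3.0]
finger_gap: -0.0002
```

```bash
python3 -c "
from h import *
st();dial()"
```

```text
t 25.8 P [ 0.5954 -0.0815  0.0619] phi -1.4601 r 0.1316 F tan/rad/z -5.93 0.16 3.03 xang -164.8 tang dir+180 -173.7
blank [0.5902 0.0897] r 0.0415 dial angle rel tip(1.776) -0.432 n 163.0
```

Call:
arm_command:
  motion: "1 0 0 0 0; 1 0 0 0 0; 1 0 0 0 0; 1 0 0 0 0; 1 0 0 0 0; 1 -0.0008 -0.0001 0 0; 1 -0.0008 -0.0001 0 0; 1 -0.0008 -0.0001 0 0"

```text
time_s: 26.65
tcp_pos: [0.5963, -0.0813, 0.0619]
tool_rot: [[-0.965, -0.261, -0.034], [-0.261, 0.965, 0.008], [0.031, 0.016, -0.999]]
ft_force: [-8.7, -0.5, 5.9]
finger_gap: 0.0002
```

```bash
python3 -c "
from h import *
st();dial()"
```

```text
t 26.65 P [ 0.5963 -0.0813  0.0619] phi -1.4531 r 0.1316 F tan/rad/z -8.69 -0.5 5.89 xang -164.9 tang dir+180 -173.3
blank [0.5901 0.0897] r 0.0414 dial angle rel tip(1.776) -0.43 n 162.0
```

Call:
arm_command:
  motion: "1 0 0 -0.0004 0; 1 0 0 0 0; 1 0 0 0 0; 1 0 0 0 0; 1 -0.0008 -0.0001 -0.0003 0; 1 -0.0008 -0.0001 -0.0003 0; 1 -0.0008 -0.0001 -0.0002 0; 1 -0.0008 -0.0001 0 0"

```text
time_s: 27.5
tcp_pos: [0.5963, -0.0813, 0.0619]
tool_rot: [[-0.965, -0.26, -0.04], [-0.261, 0.965, 0.007], [0.036, 0.017, -0.999]]
ft_force: [-9.7, -0.3, 5.0]
finger_gap: -0.0001
```

```bash
python3 -c "
from h import *
st();dial()"
```

```text
t 27.5 P [ 0.5963 -0.0813  0.0619] phi -1.4534 r 0.1315 F tan/rad/z -9.65 -0.86 4.97 xang -164.9 tang dir+180 -173.3
blank [0.5901 0.0897] r 0.0414 dial angle rel tip(1.776) -0.428 n 163.0
```

Call:
arm_command:
  motion: "1 -0.0008 -0.0001 0 0; 1 -0.0008 -0.0001 0 0; 1 -0.0008 -0.0001 0 0; 1 -0.001 -0.0001 0 0; 1 -0.0012 -0.0001 0 0; 1 -0.0012 -0.0001 0 0; 1 -0.0014 -0.0001 0 0; 1 -0.0014 -0.0001 0 0"

```text
time_s: 28.35
tcp_pos: [0.5971, -0.0811, 0.0621]
tool_rot: [[-0.965, -0.259, -0.051], [-0.259, 0.966, 0.006], [0.048, 0.019, -0.999]]
ft_force: [-10.6, -1.4, 7.7]
finger_gap: 0.0002
```

```bash
python3 -c "
from h import *
st();dial()"
```

```text
t 28.35 P [ 0.5971 -0.0811  0.0621] phi -1.4469 r 0.1315 F tan/rad/z -10.67 0.06 7.69 xang -165.0 tang dir+180 -172.9
blank [0.5898 0.0897] r 0.0414 dial angle rel tip(1.776) -0.423 n 166.0
```

Call:
arm_command:
  motion: "1 -0.0012 -0.0001 -0.0008 0; 1 -0.0012 -0.0001 -0.0008 0; 1 -0.0014 -0.0001 -0.0008 0; 1 -0.0014 -0.0001 -0.0008 0; 1 -0.0016 -0.0001 -0.0008 0; 1 -0.0016 -0.0001 -0.0008 0; 1 -0.0016 -0.0001 -0.0008 0; 1 -0.0016 -0.0001 -0.0008 0"

```text
time_s: 29.2
tcp_pos: [0.5969, -0.0811, 0.0625]
tool_rot: [[-0.964, -0.256, -0.074], [-0.257, 0.966, 0.003], [0.07, 0.022, -0.997]]
ft_force: [-10.6, -1.8, 4.7]
finger_gap: 0.0001
```

```bash
python3 -c "
from h import *
st();dial()"
```

```text
t 29.2 P [ 0.5969 -0.0811  0.0625] phi -1.4489 r 0.1314 F tan/rad/z -10.75 0.51 4.68 xang -165.1 tang dir+180 -173.0
blank [0.5898 0.0897] r 0.0414 dial angle rel tip(1.776) -0.423 n 166.0
```

Call:
arm_command:
  motion: "1 0 0 0 0; 1 0 0 0 0; 1 0 0 0 0; 1 0 0 0 0; 1 0 0 0 0; 1 -0.002 -0.0002 -0.0006 0; 1 -0.0024 -0.0002 -0.0006 0; 1 -0.0026 -0.0002 -0.0006 0"

```text
time_s: 30.05
tcp_pos: [0.5976, -0.081, 0.0624]
tool_rot: [[-0.963, -0.255, -0.084], [-0.256, 0.967, 0.002], [0.081, 0.024, -0.996]]
ft_force: [-12.9, -2.1, 6.5]
finger_gap: 0.0003
```

```bash
python3 -c "
from h import *
st();dial()"
```

```text
t 30.05 P [ 0.5976 -0.081   0.0624] phi -1.4434 r 0.1313 F tan/rad/z -13.07 0.48 6.46 xang -165.1 tang dir+180 -172.7
blank [0.5895 0.0898] r 0.0414 dial angle rel tip(1.776) -0.415 n 168.0
```

Call:
arm_command:
  motion: "1 0 0 0 0; 1 0 0 0 0; 1 -0.002 -0.0002 -0.0006 0; 1 -0.0024 -0.0002 -0.001 0; 1 -0.0028 -0.0002 -0.001 0; 1 -0.003 -0.0002 -0.001 0; 1 -0.003 -0.0002 -0.001 0; 1 -0.003 -0.0002 -0.001 0"

```text
time_s: 30.9
tcp_pos: [0.5983, -0.0808, 0.0628]
tool_rot: [[-0.961, -0.252, -0.112], [-0.253, 0.967, -0.001], [0.108, 0.027, -0.994]]
ft_force: [-15.5, -1.2, 6.0]
finger_gap: -0.0004
```

```bash
python3 -c "
from h import *
st();dial()"
```

```text
t 30.9 P [ 0.5983 -0.0808  0.0628] phi -1.4378 r 0.1312 F tan/rad/z -15.56 -0.83 5.96 xang -165.2 tang dir+180 -172.4
blank [0.584  0.0904] r 0.0412 dial angle rel tip(1.776) -0.28 n 164.0
```

It clicked: the dial went from -0.59 to -0.28 at about 15.6 N (total about 16.7 N), the notch before the pointer. Now let the lever spring back, with the planner using the true tool tilt.

```bash
cat >> h.py <<'E'
from scipy.spatial.transform import Rotation as Ro
def arc(phi1,n=8,r=.1315,lead=.153,z=None):
    o=monitor.get_obs();P=np.array(o["tcp_pos"]);R=np.array(o["tool_rot"]);th=np.arctan2(R[1,0],R[0,0])
    d=P[:2]-A0;ph=np.arctan2(d[1],d[0]);r0=np.linalg.norm(d)
    dth=((phi1+lead-np.pi/2)-th+np.pi)%(2*np.pi)-np.pi
    pt=lambda k:np.append(A0+(r0+(r-r0)*k/n)*np.array([np.cos(ph+(phi1-ph)*k/n),np.sin(ph+(phi1-ph)*k/n)]),P[2]+((z or P[2])-P[2])*k/n)
    out=[]
    for i in range(8):
        if i>=n: out.append("1 0 0 0 0");continue
        D=(R@Ro.from_euler("z",-dth*i/n).as_matrix()).T@((pt(i+1)-pt(i))/.75)
        out.append(f"1 {D[0]:.4f} {D[1]:.4f} {D[2]:.4f} {-dth/n/np.pi:.4f}")
    print("; ".join(out))
E
python3 -c "
from h import *
arc(-1.97,8,z=.066)"
```

```text
1 0.0115 0.0018 0.0008 0.0200; 1 0.0115 0.0018 0.0008 0.0200; 1 0.0115 0.0019 0.0008 0.0200; 1 0.0115 0.0019 0.0008 0.0200; 1 0.0115 0.0019 0.0008 0.0200; 1 0.0115 0.0020 0.0007 0.0200; 1 0.0115 0.0020 0.0007 0.0200; 1 0.0115 0.0021 0.0007 0.0200
```

Call:
arm_command:
  motion: "1 0.0115 0.0018 0.0008 0.0200; 1 0.0115 0.0018 0.0008 0.0200; 1 0.0115 0.0019 0.0008 0.0200; 1 0.0115 0.0019 0.0008 0.0200; 1 0.0115 0.0019 0.0008 0.0200; 1 0.0115 0.0020 0.0007 0.0200; 1 0.0115 0.0020 0.0007 0.0200; 1 0.0115 0.0021 0.0007 0.0200"

```text
time_s: 31.75
tcp_pos: [0.5306, -0.0717, 0.0634]
tool_rot: [[-0.959, 0.261, -0.108], [0.263, 0.965, -0.001], [0.103, -0.03, -0.994]]
ft_force: [-0.5, -0.4, -0.3]
finger_gap: 0.0001
```

Call:
arm_command:
  motion: "1 0 0 0 0; 1 0 0 0 0; 1 0 0 0 0; 1 0 0 0 0; 1 0 0 0 0; 1 0 0 0 0; 1 0 0 0 0; 1 0 0 0 0"

```text
time_s: 32.55
tcp_pos: [0.5331, -0.0721, 0.063]
tool_rot: [[-0.961, 0.257, -0.104], [0.259, 0.966, -0.002], [0.1, -0.029, -0.995]]
ft_force: [0.2, 0.2, 0.1]
finger_gap: 0.0001
```

```bash
python3 -c "
from h import *
st();dial()
s=grab_frame('scene');cv2.imwrite('pics/s7.png',cv2.resize(s[150:320,200:430],None,fx=3,fy=3,interpolation=cv2.INTER_CUBIC))
arc(-1.72,8,z=.066)"
```

```text
t 32.55 P [ 0.5331 -0.0721  0.063 ] phi -1.9462 r 0.1305 F tan/rad/z 0.08 -0.28 0.12 xang 164.9 tang dir+180 158.5
blank [0.5841 0.0904] r 0.0412 dial angle rel tip(1.776) -0.283 n 163.0
1 -0.0048 -0.0007 -0.0010 -0.0106; 1 -0.0048 -0.0007 -0.0010 -0.0106; 1 -0.0048 -0.0007 -0.0010 -0.0106; 1 -0.0048 -0.0008 -0.0010 -0.0106; 1 -0.0048 -0.0008 -0.0010 -0.0106; 1 -0.0048 -0.0008 -0.0010 -0.0106; 1 -0.0048 -0.0008 -0.0010 -0.0106; 1 -0.0048 -0.0008 -0.0010 -0.0106
```

View pics/s7.png

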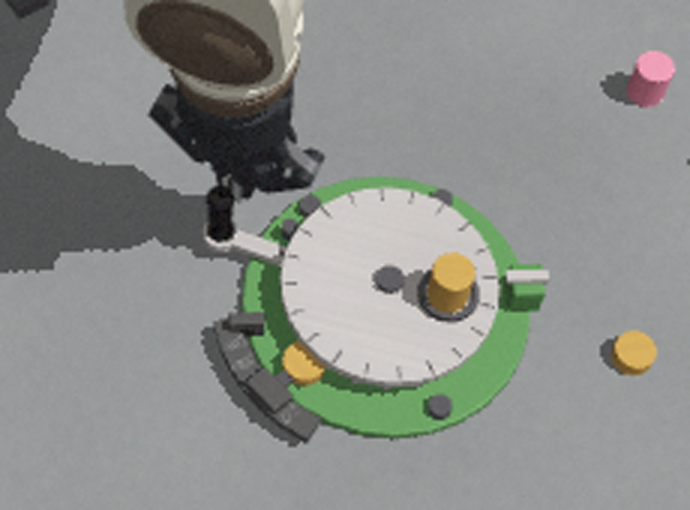

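The lever is back at rest at (220,215), the blank stands in the cup at (450,290), and the dial rests one notch short. Second stroke.

Call:
arm_command:
  motion: "1 -0.005 -0.0007 -0.0010 -0.0106; 1 -0.0055 -0.0007 -0.0010 -0.0106; 1 -0.0055 -0.0007 -0.0010 -0.0106; 1 -0.0055 -0.0008 -0.0010 -0.0106; 1 -0.0055 -0.0008 -0.0010 -0.0106; 1 -0.005 -0.0008 -0.0010 -0.0106; 1 -0.005 -0.0008 -0.0010 -0.0106; 1 -0.005 -0.0008 -0.0010 -0.0106"

```text
time_s: 33.45
tcp_pos: [0.5609, -0.0802, 0.0638]
tool_rot: [[-0.993, -0.016, -0.113], [-0.016, 1.0, 0.001], [0.113, 0.002, -0.994]]
ft_force: [-3.2, 0.0, -0.6]
finger_gap: 0.0
```

```bash
python3 -c "
from h import *
st()
arc(-1.53,7,z=.064)"
```

```text
t 33.45 P [ 0.5609 -0.0802  0.0638] phi -1.7242 r 0.1311 F tan/rad/z -3.13 0.45 -0.64 xang -179.1 tang dir+180 171.2
1 -0.0047 -0.0008 -0.0006 -0.0081; 1 -0.0047 -0.0008 -0.0006 -0.0081; 1 -0.0048 -0.0008 -0.0006 -0.0081; 1 -0.0048 -0.0008 -0.0006 -0.0081; 1 -0.0048 -0.0008 -0.0006 -0.0081; 1 -0.0048 -0.0008 -0.0006 -0.0081; 1 -0.0048 -0.0008 -0.0006 -0.0081; 1 0 0 0 0
```

Call:
arm_command:
  motion: "1 -0.0047 -0.0008 -0.0006 -0.0081; 1 -0.0047 -0.0008 -0.0006 -0.0081; 1 -0.0048 -0.0008 -0.0006 -0.0081; 1 -0.0048 -0.0008 -0.0006 -0.0081; 1 -0.0048 -0.0008 -0.0006 -0.0081; 1 -0.0048 -0.0008 -0.0006 -0.0081; 1 -0.0048 -0.0008 -0.0006 -0.0081; 1 0 0 0 0"

```text
time_s: 34.25
tcp_pos: [0.5857, -0.0817, 0.0636]
tool_rot: [[-0.971, -0.205, -0.12], [-0.207, 0.978, 0.001], [0.117, 0.026, -0.993]]
ft_force: [-3.4, 0.6, 2.0]
finger_gap: -0.0001
```

```bash
python3 -c "
from h import *
st();dial()
arc(-1.475,6,z=.064)"
```

```text
t 34.25 P [ 0.5857 -0.0817  0.0636] phi -1.5342 r 0.1311 F tan/rad/z -3.37 -0.75 1.96 xang -168.0 tang dir+180 -177.9
blank [0.5802 0.0903] r 0.0411 dial angle rel tip(1.776) -0.188 n 164.0
1 -0.0017 -0.0004 -0.0003 -0.0021; 1 -0.0017 -0.0004 -0.0003 -0.0021; 1 -0.0017 -0.0004 -0.0003 -0.0021; 1 -0.0017 -0.0004 -0.0003 -0.0021; 1 -0.0017 -0.0003 -0.0003 -0.0021; 1 -0.0017 -0.0003 -0.0003 -0.0021; 1 0 0 0 0; 1 0 0 0 0
```

Call:
arm_command:
  motion: "1 -0.0017 -0.0004 -0.0003 -0.0021; 1 -0.0017 -0.0004 -0.0003 -0.0021; 1 -0.0017 -0.0004 -0.0003 -0.0021; 1 -0.0015 -0.0003 -0.0003 -0.0021; 1 -0.001 -0.0002 -0.0003 -0.0021; 1 0 0 0 0; 1 0 0 0 0; 1 0 0 0 0"

```text
time_s: 35.1
tcp_pos: [0.5912, -0.0814, 0.0637]
tool_rot: [[-0.964, -0.239, -0.121], [-0.241, 0.971, 0.002], [0.117, 0.031, -0.993]]
ft_force: [-4.6, -0.4, -0.0]
finger_gap: -0.0
```

```bash
python3 -c "
from h import *
st();dial()"
```

```text
t 35.1 P [ 0.5912 -0.0814  0.0637] phi -1.4919 r 0.1311 F tan/rad/z -4.66 0.01 -0.04 xang -166.0 tang dir+180 -175.5
blank [0.5787 0.0902] r 0.041 dial angle rel tip(1.776) -0.152 n 162.0
```

Call:
arm_command:
  motion: "1 -0.0014 -0.0002 -0.0003 -0.001; 1 -0.0014 -0.0002 -0.0003 -0.001; 1 -0.0014 -0.0002 -0.0003 0; 1 -0.0014 -0.0002 -0.0003 0; 1 -0.0014 -0.0002 -0.0003 0; 1 -0.0014 -0.0002 -0.0004 0; 1 -0.0014 -0.0002 -0.0004 0; 1 -0.0014 -0.0002 -0.0004 0"

```text
time_s: 35.95
tcp_pos: [0.5962, -0.0805, 0.0638]
tool_rot: [[-0.961, -0.244, -0.131], [-0.247, 0.969, 0.002], [0.127, 0.034, -0.991]]
ft_force: [-11.3, -1.0, 2.3]
finger_gap: 0.0002
```

```bash
python3 -c "
from h import *
st();dial()"
```

```text
t 35.95 P [ 0.5962 -0.0805  0.0638] phi -1.4533 r 0.1307 F tan/rad/z -11.35 -0.32 2.29 xang -165.6 tang dir+180 -173.3
blank [0.577  0.0901] r 0.041 dial angle rel tip(1.776) -0.111 n 164.0
```

Call:
arm_command:
  motion: "1 -0.0016 -0.0002 -0.0006 0; 1 -0.002 -0.0002 -0.0006 0; 1 -0.0022 -0.0002 -0.0006 0; 1 -0.0024 -0.0002 -0.0006 0; 1 -0.0026 -0.0002 -0.0008 0; 1 -0.0028 -0.0002 -0.0008 0; 1 -0.0028 -0.0002 -0.0008 0; 1 -0.0028 -0.0002 -0.0008 0"

```text
time_s: 36.8
tcp_pos: [0.5977, -0.0801, 0.0641]
tool_rot: [[-0.957, -0.241, -0.163], [-0.244, 0.97, -0.001], [0.158, 0.039, -0.987]]
ft_force: [-16.5, -1.0, 3.8]
finger_gap: 0.0003
```

```bash
python3 -c "
from h import *
st();dial()"
```

```text
t 36.8 P [ 0.5977 -0.0801  0.0641] phi -1.4415 r 0.1305 F tan/rad/z -16.46 -1.17 3.8 xang -165.7 tang dir+180 -172.6
blank [0.5708 0.0891] r 0.0411 dial angle rel tip(1.776) 0.042 n 166.0
```

It clicked again and the dial is at about 0.04. Backing off along the arc, then lifting clear.

```bash
python3 -c "
from h import *
arc(-2.03,8,z=.066)"
```

```text
1 0.0126 0.0018 0.0018 0.0221; 1 0.0126 0.0018 0.0018 0.0221; 1 0.0126 0.0019 0.0018 0.0221; 1 0.0126 0.0020 0.0018 0.0221; 1 0.0126 0.0020 0.0017 0.0221; 1 0.0126 0.0021 0.0017 0.0221; 1 0.0126 0.0021 0.0017 0.0221; 1 0.0126 0.0022 0.0016 0.0221
```

Call:
arm_command:
  motion: "1 0.0126 0.0018 0.0018 0.0221; 1 0.0126 0.0018 0.0018 0.0221; 1 0.0126 0.0019 0.0018 0.0221; 1 0.0126 0.0020 0.0018 0.0221; 1 0.0126 0.0020 0.0017 0.0221; 1 0.0126 0.0021 0.0017 0.0221; 1 0.0126 0.0021 0.0016 0.0221; 1 0.0126 0.0022 0.0014 0.0221"

```text
time_s: 37.65
tcp_pos: [0.5252, -0.0694, 0.0665]
tool_rot: [[-0.934, 0.321, -0.154], [0.325, 0.946, -0.004], [0.145, -0.054, -0.988]]
ft_force: [0.5, 0.2, 0.5]
finger_gap: -0.0
```

Call:
arm_command:
  motion: "1 0.01 0 0 0; 1 0.01 0 -0.02 0; 1 0.02 0 -0.04 0; 1 0.03 0 -0.04 0; 1 0.04 0 -0.04 0; 1 0.04 0 -0.04 0; 1 0 0 0 0; 1 0 0 0 0"

```text
time_s: 38.45
tcp_pos: [0.439, -0.0314, 0.2298]
tool_rot: [[-0.94, 0.311, -0.141], [0.315, 0.949, -0.006], [0.132, -0.05, -0.99]]
ft_force: [1.0, -0.8, -0.4]
finger_gap: -0.0001
```

```bash
python3 -c "
from h import *
st();dial()
t=grab_frame('top');s=grab_frame('scene');c=calibration('top')
a=cv2.resize(t[140:250,175:315],(400,315),interpolation=cv2.INTER_CUBIC);b=cv2.resize(s[150:307,230:430],(400,315),interpolation=cv2.INTER_CUBIC)
cv2.imwrite('pics/end.png',np.hstack([a,b]))
m=cv2.inRange(cv2.cvtColor(t,cv2.COLOR_BGR2HSV),(0,0,0),(179,255,45))[185:215,280:305]
M=cv2.moments(m,True);print('post',280+M['m10']/M['m00'],185+M['m01']/M['m00'])"
```

```text
t 38.45 P [ 0.439  -0.0314  0.2298] phi -2.6241 r 0.1632 F tan/rad/z 1.15 -0.49 -0.42 xang 161.5 tang dir+180 119.6
blank hiddenTraceback (most recent call last):
  File "<string>", line 8, in <module>
    M=cv2.moments(m,True);print('post',280+M['m10']/M['m00'],185+M['m01']/M['m00'])
                                           ~~~~~~~~^~~~~~~~~
ZeroDivisionError: float division by zero
```

View pics/end.png

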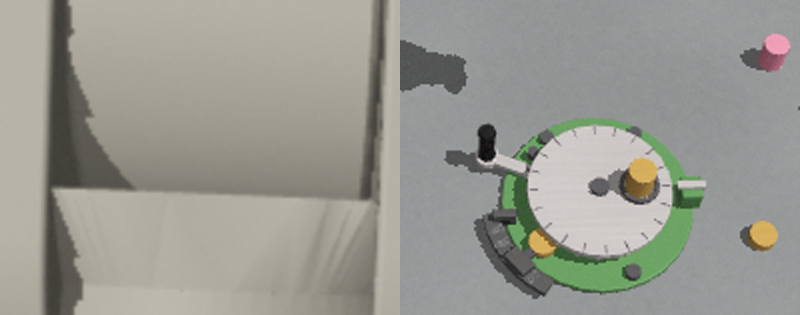

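The scene view shows hub (599,186), cup with blank (641,185) and pointer (690,185) in line. The post is at its rest place (487,143), the blank is upright and the arm is clear. Handing in.

```bash
python3 -c "
from h import *
print(np.abs(monitor.get_obs()['joint_velocities']).max());order.hand_in()"
```

```text
0.016725920281877447
the job is handed in; nothing more can be done
```

I stood the tall brass blank in the cup, then worked the lever through two full strokes, and each gave one click. I handed the job in at about 38.5 s of the 72 s allowed.

- **Dial:** the camera put it at about -0.59 rad at the start, -0.28 after the first click and +0.04 after the second. The +0.04 was read while the lever was still pressed. After release I checked only by eye in the scene view, where axis, cup and pointer line up.
- **Lever force:** the wrist sensor read a total of about 16.7 N and 17 N at the end of the two strokes, below the 20 N limit. Forces were only read at the end of each move call, so I did not see any brief peak in between.
- **Final state:** in the scene picture the blank is upright in the ring and the lever is back at its rest place. The arm is clear at z = 0.23 m, and no other object was knocked in the views I had.
- **Checks that failed:** the last top-camera measurements of dial angle and post position gave nothing, because the arm blocked the view. An early fit of the dial axis from the wrist view was poor (83 mm radius against the true 78 mm), so I used the top-view fit instead. While pressing, the tool leaned gradually to about 0.16 rad, which did no harm that I could see.

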